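# Clamp the dry plaster mould for casting

### The arm

A 6-joint arm with a two-finger parallel gripper is mounted at the origin on a cart in front of the work surface, level with it; the furniture and walls round the work are solid. World frame = base frame: x ahead of the robot, y to its left, z up, the work surface at z = 0. Lengths are in m, angles in rad, forces in N, time in s.
With the tool pointing down it reaches from about 0.375 to 0.9 m from the base axis. Payload 3.1 kg.
Tool frame: the origin (TCP) lies at the very end of the fingers, on their centre line; the grasp point (between the pads) lies 19 mm behind it; y points along the fingers, x is the direction in which the jaws open and shut, and the axes are right-handed (so a half turn about y gives the same grasp; the last joint's range is limited). The gripper opens to 87 mm and grips with 3 to 60 N. Pads are 19 mm wide; open, the fingers measure 117 mm over their backs; the gripper's body (75 mm by 190 mm) begins 51 mm behind the grasp point.
Start: joints at [-1.5, 0.527, 1.433, -0, 1.181, -0.178], TCP at [0.155, -0.606, 0.223] pointing down, gripper open.
Joint ranges: [-3.08, 3.08], [-0.75, 2.2], [0.22, 2.44], [-1.43, 4.57], [0, 2.65], [-2.85, 2.85]. Speed limits (rad/s): [2.79, 2.79, 3.14, 3.14, 3.14, 3.14].

### API

Orientations are given as a unit quaternion [x, y, z, w].
In Python, from rig import robot gives the robot as it stands.
- The arm moves only by the shell command python3 -m creep 'ROWS' [FORCE]. ROWS is JSON, a list of rows, each a list of 3 entries, a list of its own where there are three numbers: the shift along the tool's x, y, z in mm, then the turn about the tool's y in rad, then the opening, from 0 (shut) to 1 (fully open). A call has 1 to 8 rows; each row shifts and turns the commanded pose from where the row before left it, along the tool's axes as they then stand; what a row does not reach is not made up. A row lasts 1/10 s, in which the tool goes at most 50 mm and 8.59 degrees, less where a joint would pass 70% of its speed; a pose out of reach is approached as far as the arm can. A call with a gripper value outside its range is refused whole. The fingers move at their own pace and stop on an object; FORCE is the grip in N (left out, the last holds). Time passes only in rows, so rows that do not move let the fingers close. It gives the time, the measured TCP pose, the force and the opening at its end, in the units of the state.
- robot.get_obs(): the state, without advancing time (a new reading comes with each control period).
- robot.camera(name): name is "scene" or "top" or "wrist"; returns a dict with "pixels" (400x640x3 uint8, red, green, blue), "fx", "fy", "cx", "cy" (pixels), "position" and "rotation" of the camera in the world. Camera axes: x right, y up, looking along -z (the intrinsics and any distortion apply to the point x, -y, -z); pixel columns grow to the right and rows downward; lengths in m; the calibration is good to about 2 mm. A picture is of the moment at which its call begins. There is no depth.
- robot.hand_in(): hands the job in, once; it reports no verdict.
The state is a dict: "time": time; "q": joint angles; "joint_velocities": joint speeds; "joint_torque": joint torques, N m; "position": TCP position; "tool_rot": TCP orientation; "ft_force": force on the tool from outside, world axes, zero at the start; "moment": the same for the moment, N m; "grip_width": finger opening in m.
Only numpy, scipy, OpenCV 4.12 (cv2) and the standard library are available. Lean on these libraries where they do the work, as an engineer would, in place of code of your own. Each camera call takes 0.05 s, during which the arm holds its last target.

### The job

One of the three plaster moulds in the drying rack has dried out and is clearly lighter than the two damp ones: find it by lifting them a little, stand it squarely between the marked lines on the white bed of the casting clamp, bore towards the stop with the filling port, and let go of it. Push the blue jaw up from behind until you feel the mould seat squarely against the stop, without forcing it (plaster chips), then turn both wing knobs clockwise to their end stops. Leave the damp moulds in their rack berths and the other things on the bench where they are.

Things in the scene. Friction and masses are not known exactly. Their poses are not given: they have to be found in the camera images.
- rack: stainless drying rack, 272 x 61 mm, fixed, origin under its centre on the worktop; three berths in a row along its x axis at x = -86, 0 and +86 mm, deck 14 mm high, steel wire hoops 66 mm high between and beside the berths leave only about 7 mm beside the 68 mm width of a block, so in the rack the blocks can be gripped only across the 62 mm between bore face and back. The bores face the rack's -y side
- mould_a_mid (a point): one of three plaster mould blocks that look alike, cream, 62 x 68 x 58 mm, standing in the rack; this is its centre, half-way up. x axis along the 62 mm (bore) direction, the bore mouth being at -x; y along the 68 mm. One of the three is dry (about 0.25 kg), the other two damp (about 0.39 kg), each within 6 %; which is which can only be felt
- mould_b_mid (a point): another of three plaster mould blocks that look alike, cream, 62 x 68 x 58 mm, standing in the rack; this is its centre, half-way up. x axis along the 62 mm (bore) direction, the bore mouth being at -x; y along the 68 mm. One of the three is dry (about 0.25 kg), the other two damp (about 0.39 kg), each within 6 %; which is which can only be felt
- mould_c_mid (a point): the third of three plaster mould blocks that look alike, cream, 62 x 68 x 58 mm, standing in the rack; this is its centre, half-way up. x axis along the 62 mm (bore) direction, the bore mouth being at -x; y along the 68 mm. One of the three is dry (about 0.25 kg), the other two damp (about 0.39 kg), each within 6 %; which is which can only be felt
- mould_a_bore (a point): centre of the bore mouth in the -x face of mould_a
- mould_b_bore (a point): centre of the bore mouth in the -x face of mould_b
- mould_c_bore (a point): centre of the bore mouth in the -x face of mould_c
- clamp: casting clamp, aluminium base 124 x 234 mm, 12 mm high, fixed, origin on the worktop; the clamp's axis is its y axis: at the -y end an upright stop 72 mm high with black sealing pad and filling port, its face at y = -105 mm; at the +y end the blue sliding jaw. Beyond the jaw's sides and the bed's sides it is open. The strip of worktop between the clamp and the bench's front edge (x = 0.28 m) is kept free: room to put a block down
- clamp_bed: white bed of the clamp, 76 x 78 mm between stop and jaw, with two fine lines 68 mm apart along y that mark the width of a block, its top 16 mm above the worktop; part of the clamp, origin 12 mm above the clamp's
- seat (a point): where the centre (half-way up) of a properly clamped block belongs: 31 mm in front of the stop's face, 45 mm above the worktop; axes as the clamp's; the block's bore must look along -y here, its 68 mm lie along x. Stop and jaw cover the bore face and the back, with 13 to 26 mm to spare in all while the jaw is open, too little for fingers
- jaw (a joint): position (m) of the blue sliding jaw: 0 = fully open (jaw face 88 mm from the stop's face), grows as it is pushed towards the stop, 36 mm travel. It slides with about 2.5 N of friction and stays where it is left; a block on the bed adds about 2 to 3 N as it is pushed along, and the force rises sharply when the block meets the stop
- jaw_face (a point): centre of the jaw's rubber face; axes as the clamp's, -y towards the stop
- push_point (a point): middle of the small rubber push pad high on the back of the jaw's upright plate (plate 90 mm wide, 14 mm thick), 14 mm behind the jaw face, 63 mm above the worktop; the plate's top is 9 mm higher; push here along the clamp's -y. The knobs' tops are about 8 mm lower than this point, their axes 50 mm behind it and 34 mm to either side
- knob_near (a joint): captive black wing knob on the jaw's foot, wing 46 long x 12 wide x 22 mm high; turned clockwise (seen from above) it tightens. Joint value (rad) grows clockwise from 0; the tight end stop is at 2.4; it starts 0.6 to 1.4 short of that and turns stiffly (0.06 N m) until the stop is felt. The knob on the clamp's -x side (nearer the robot)
- knob_far (a joint): captive black wing knob on the jaw's foot, wing 46 long x 12 wide x 22 mm high; turned clockwise (seen from above) it tightens. Joint value (rad) grows clockwise from 0; the tight end stop is at 2.4; it starts 0.6 to 1.4 short of that and turns stiffly (0.06 N m) until the stop is felt. The knob on the clamp's +x side (farther from the robot)
- knob_near_grip (a point): centre of that knob's wing, on its turning axis; x axis along the 46 mm wing, y across its 12 mm; the wing's top is 11 mm higher; the top of the jaw's foot is 19 mm lower, the wing's underside 11 mm
- knob_far_grip (a point): centre of that knob's wing, on its turning axis; x axis along the 46 mm wing, y across its 12 mm; the wing's top is 11 mm higher; the top of the jaw's foot is 19 mm lower, the wing's underside 11 mm
- homogeniser: tall bench homogeniser, always in the same place between rack and clamp; its blue base, foam block, beaker, shaft and motor head (0.53 m high) fill the region x 0.38 to 0.70, y -0.15 to 0.09 m; in front of it (x below 0.37) the way across is free, save for the amber bottle
- amber_bottle: bystander: amber glass bottle with blue cap, 60 mm across, 133 mm high, origin under its centre
- beaker: bystander: empty glass beaker, 54 mm across, 68 mm high, origin under its centre
- thickness_gauge: bystander: blue bench thickness gauge on a post, 54 x 48 x 150 mm, origin under its centre
- wash_bottle: bystander: white wash bottle with bent spout, 66 x 89 x 210 mm, origin under its middle
- dropper_bottle: bystander: brown dropper bottle, 36 mm across, 103 mm high, origin under its centre
- vial_rack: bystander: empty clear vial rack, 64 x 170 x 34 mm, origin under its centre
Things that resemble listed ones, but are neither listed nor needed, are in the scene too. What is shaped like the part that bears mould_b_mid but orange or yellow is not meant.

How it is judged:
By the outcome, as a careful person would: the job done as asked, in the order asked, and still so for the second after the job is handed in, with the robot touching nothing.
It also fails if it takes over 72 s, if anything falls off the work surface, if the arm or the gripper's body presses on something with over 40 N, if the wrist force passes 120 N, or if a joint passes its speed limit or range.

## Working session

There is one attempt and no reset: what is moved stays moved. The work goes in short steps, Python scripts to look and compute and a shell command to move; the robot and the scene stay as the last step left them, time stands still between calls to the robot, and variables do not carry over. Pictures are saved under pics/ and viewed, and the job is handed in when it is done.

```bash
ls -la; mkdir -p pics; python3 - <<'E'
from rig import robot
import cv2
o=robot.get_obs()
for k,v in o.items(): print(k,v)
for n in("scene","top","wrist"):
    c=robot.camera(n); print(n,{k:v for k,v in c.items() if k!="pixels"})
    cv2.imwrite(f"pics/{n}0.png",c["pixels"][:,:,::-1])
E
```

```text
total 12
drwxr-xr-x  3 agent agent 4096 Dec  7 01:38 .
drwxr-xr-x 23 root  root  4096 Dec  7 01:38 ..
drwxr-xr-x  2 agent agent 4096 Dec  7 01:38 pics
time 0.0
q [-1.49952196e+00  5.28461219e-01  1.43386598e+00 -9.94054736e-06
  1.18142202e+00 -1.78496801e-01]
joint_velocities [-0.00043799  0.00137302 -0.00101798  0.00126425 -0.00134128 -0.00068962]
joint_torque [ 5.63784870e-04 -4.40034306e+01 -1.76591760e+01  6.32326794e-02
  5.81008801e-02 -1.62421011e-04]
position [ 0.15446439 -0.604867    0.22158624]
tool_rot [-0.55782198  0.43433594 -0.43331215  0.55895215]
ft_force [-0.7264129   0.43918181 -0.38760176]
moment [-0.03292004 -0.01821256 -0.0489982 ]
grip_width 0.08672067481960795
scene {'fx': 473.7657456452711, 'fy': 473.7657456452711, 'cx': 308.31315035863713, 'cy': 196.60096082942536, 'position': array([-0.10641096,  0.93900937,  1.58764335]), 'rotation': array([-0.09473618,  0.31347458,  0.90339546, -0.27683097])}
top {'fx': 366.44412346690837, 'fy': 366.44412346690837, 'cx': 319.34073938399877, 'cy': 203.62523952846996, 'position': array([ 0.03204887, -0.08794013,  1.68408391]), 'rotation': array([ 0.10754073, -0.10629903, -0.68504069,  0.71263929])}
wrist {'fx': 284.0005510436006, 'fy': 284.0005510436006, 'cx': 315.3379571068551, 'cy': 203.44712270123668, 'position': array([ 0.22803281, -0.58774218,  0.38394657]), 'rotation': array([-0.11033524,  0.08657266, -0.60753898,  0.78181052])}
```

View pics/scene0.png

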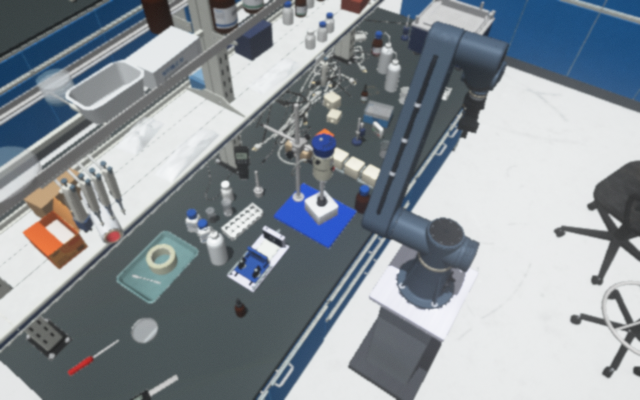

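View pics/top0.png

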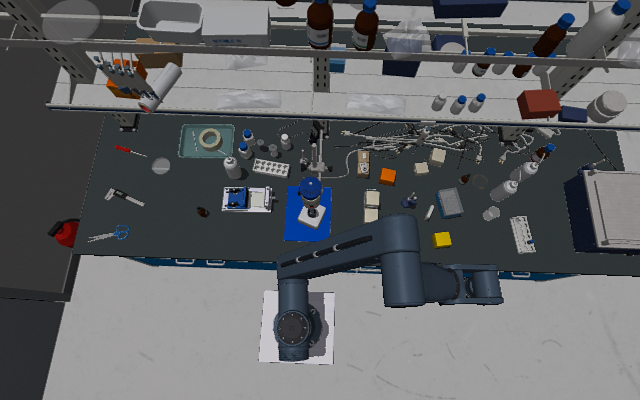

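View pics/wrist0.png

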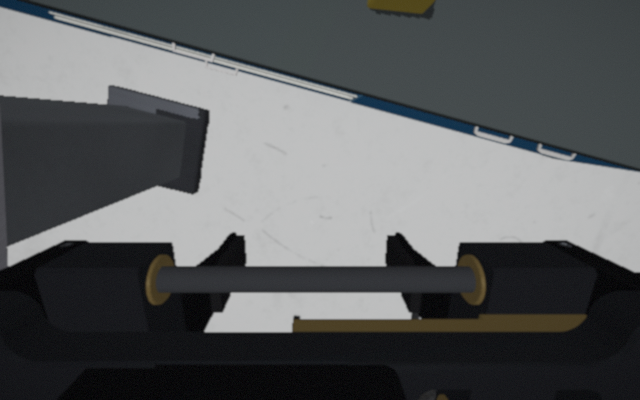

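```bash
cat > h.py <<'E'
import numpy as np, cv2
from scipy.spatial.transform import Rotation as R
def ray(c,u,v):
    d=np.array([(u-c["cx"])/c["fx"],-(v-c["cy"])/c["fy"],-1.0])
    return np.array(c["position"]),R.from_quat(c["rotation"]).apply(d)
def plane(c,u,v,z):
    p,d=ray(c,u,v); return p+d*(z-p[2])/d[2]
def proj(c,P):
    x=R.from_quat(c["rotation"]).inv().apply(np.asarray(P)-c["position"])
    return np.array([c["cx"]+c["fx"]*x[0]/-x[2], c["cy"]+c["fy"]*x[1]/x[2]])
def crop(c,name,u0,v0,u1,v1,s):
    im=c["pixels"][v0:v1,u0:u1,::-1]; cv2.imwrite(name,cv2.resize(im,None,fx=s,fy=s,interpolation=cv2.INTER_CUBIC))
import pickle
def save(c,n): pickle.dump(c,open(n,"wb"))
def load(n): return pickle.load(open(n,"rb"))
def tri(c1,p1,c2,p2):
    a,d=ray(c1,*p1);b,e=ray(c2,*p2)
    M=np.array([d,-e]).T; s=np.linalg.lstsq(M,b-a,rcond=None)[0]
    A=a+d*s[0];B=b+e*s[1]; return (A+B)/2,np.linalg.norm(A-B)
def towards(obs,dw):  # world vector -> tool mm
    return R.from_quat(obs["tool_rot"]).inv().apply(dw)*1000
E
python3 - <<'E'
from rig import robot
from h import *
for n in("scene","top"):
    c=robot.camera(n); save(c,f"{n}0.pkl")
c=load("scene0.pkl"); crop(c,"pics/s_clamp.png",200,200,320,300,6); crop(c,"pics/s_rack.png",280,70,420,200,5)
c=load("top0.pkl"); crop(c,"pics/t_clamp.png",190,150,300,225,7); crop(c,"pics/t_rack.png",340,140,480,250,5)
print(robot.get_obs()["time"])
E
```

```text
0.25
```

View pics/s_clamp.png

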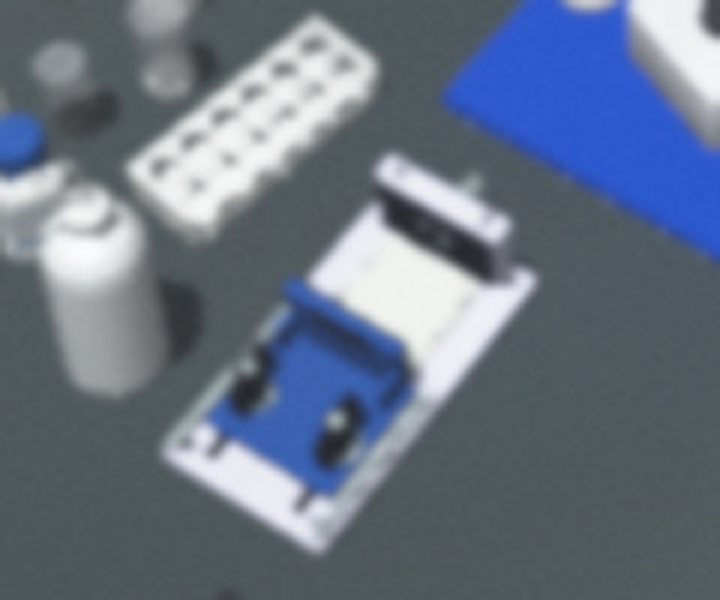

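View pics/s_rack.png

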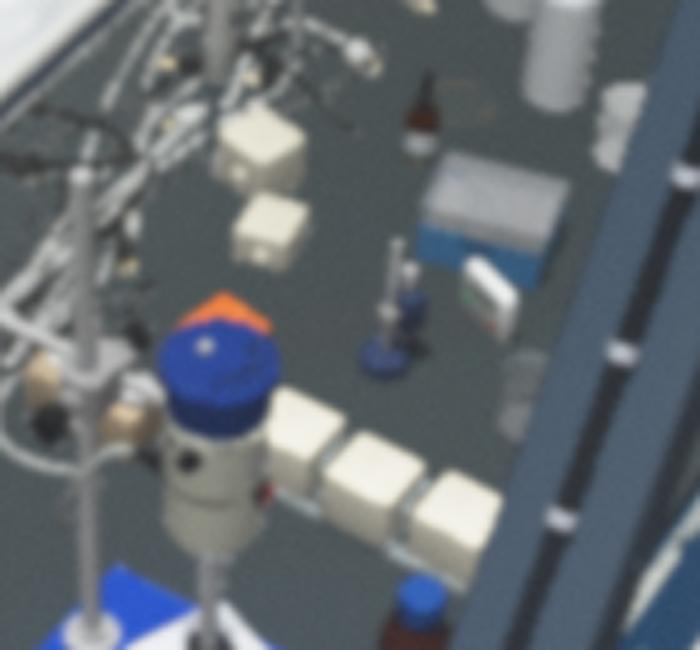

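View pics/t_clamp.png

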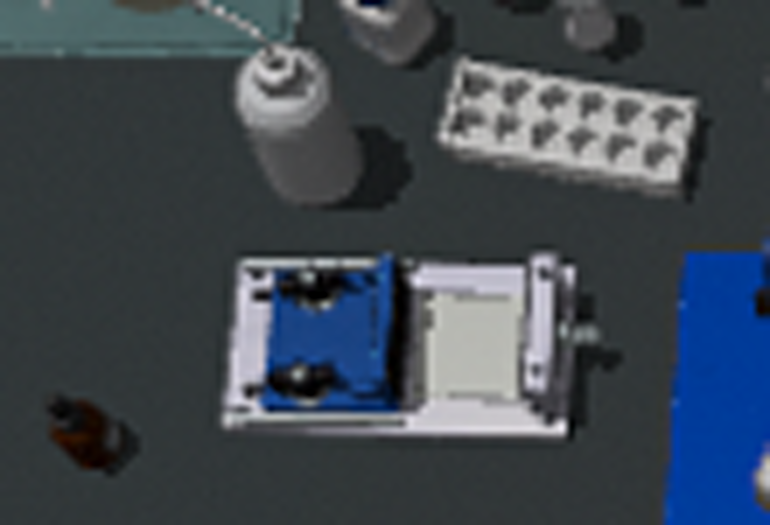

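View pics/t_rack.png

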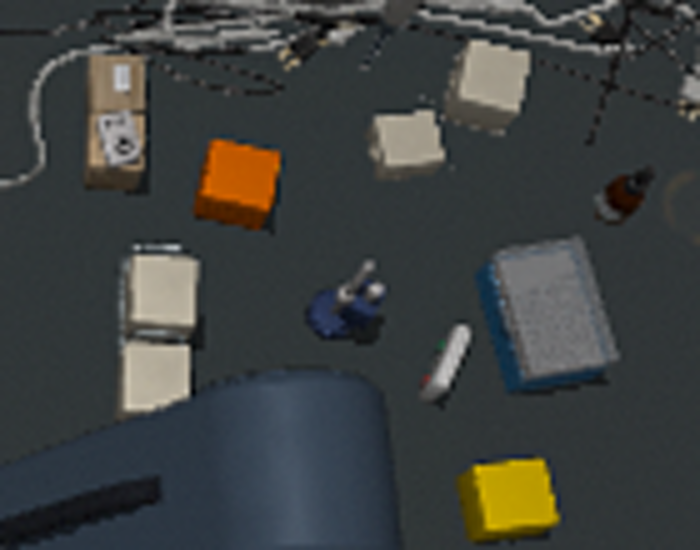

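```bash
python3 - <<'E'
from h import *
t=load("top0.pkl"); s=load("scene0.pkl")
def T(u,v,z): print(np.round(plane(t,u,v,z),3))
def S(u,v,z): print(np.round(plane(s,u,v,z),3))
print("blocks top crop")
for a in [(131,255),(198,259),(194,328),(131,322),(123,345),(190,347)]: T(340+a[0]/5,140+a[1]/5,.072)
print("scene block tops")
for a in [(345,430),(425,470),(380,520),(300,465),(285,388),(345,418),(440,475),(500,500)]: S(280+a[0]/5,70+a[1]/5,.072)
print("clamp base corners z.012")
for a in [(238,260),(575,265),(568,436),(222,428)]: T(190+a[0]/7,150+a[1]/7,.012)
for a in [(165,455),(320,553),(538,280)]: S(200+a[0]/6,200+a[1]/6,.012)
print("bed z .016")
for a in [(428,293),(522,298),(520,396),(424,396)]: T(190+a[0]/7,150+a[1]/7,.016)
print("amber cap"); S(280+420/5,70+590/5,.133)
print("yellow,dropper"); T(340+510/5,140+490/5,.05); T(190+90/7,150+440/7,.03)
print("wash"); T(190+275/7,150+65/7,.21)
E
```

```text
blocks top crop
[ 0.607 -0.291  0.072]
[ 0.606 -0.353  0.072]
[ 0.538 -0.349  0.072]
[ 0.542 -0.291  0.072]
[ 0.519 -0.284  0.072]
[ 0.52  -0.345  0.072]
scene block tops
[ 0.538 -0.339  0.072]
[ 0.457 -0.338  0.072]
[ 0.46  -0.267  0.072]
[ 0.549 -0.282  0.072]
[ 0.608 -0.353  0.072]
[ 0.545 -0.352  0.072]
[ 0.443 -0.34   0.072]
[ 0.387 -0.344  0.072]
clamp base corners z.012
[0.621 0.39  0.012]
[0.626 0.157 0.012]
[0.503 0.152 0.012]
[0.5   0.387 0.012]
[0.624 0.39  0.012]
[0.503 0.389 0.012]
[0.506 0.155 0.012]
bed z .016
[0.601 0.256 0.016]
[0.6   0.191 0.016]
[0.529 0.186 0.016]
[0.527 0.252 0.016]
amber cap
[ 0.373 -0.173  0.133]
yellow,dropper
[ 0.403 -0.638  0.05 ]
[0.483 0.469 0.03 ]
wash
[0.681 0.326 0.21 ]
```

```bash
python3 - <<'E'
from rig import robot
from h import *
o=robot.get_obs()
print(np.round(R.from_quat(o["tool_rot"]).as_matrix(),3))
c=robot.camera("wrist")
print(np.round(R.from_quat(o["tool_rot"]).inv().apply(np.array(c["position"])-o["position"]),3))
print(np.round(R.from_quat(c["rotation"]).as_matrix(),3))
print(np.round(towards(o,np.array([0.45,-0.36,0.26])-o["position"]),0))
E
```

```text
[[ 0.247 -0.     0.969]
 [-0.969  0.001  0.247]
 [-0.001 -1.     0.   ]]
[ 0.001 -0.162  0.076]
[[ 0.247  0.931  0.269]
 [-0.969  0.237  0.068]
 [-0.    -0.278  0.961]]
[-165.  -38.  347.]
```

```bash
python3 -m creep '[[[-21,-5,43],0,1],[[-21,-5,43],0,1],[[-21,-5,43],0,1],[[-21,-5,43],0,1],[[-21,-5,43],0,1],[[-21,-5,43],0,1],[[-21,-5,43],0,1],[[-21,-5,43],0,1]]'; python3 -m creep '[[[0,0,0],0.125,1],[[0,0,0],0.125,1],[[0,0,0],0,1]]'
python3 - <<'E'
from rig import robot
from h import *
o=robot.get_obs()
for k in("q","position","ft_force","moment","time"): print(k,np.round(o[k],3))
print(np.round(R.from_quat(o["tool_rot"]).as_matrix(),3))
for n in("wrist","top"):
    c=robot.camera(n); save(c,f"{n}1.pkl"); crop(c,f"pics/{n}1.png",0,0,640,400,1.25)
c=load("top1.pkl");crop(c,"pics/t1_rack.png",340,140,480,250,5)
E
```

```text
time: 1.1
position: [0.4476, -0.3563, 0.2629]
tool_rot: [0.558, -0.434, 0.434, -0.558]
ft_force: [-0.2, -0.8, -0.5]
grip_width: 0.087
time: 1.4
position: [0.4468, -0.3572, 0.2626]
tool_rot: [0.5, -0.5, 0.5, -0.5]
ft_force: [-0.9, -0.0, 0.2]
grip_width: 0.0869
q [-0.87   0.411  1.521 -0.     1.21   0.7  ]
position [ 0.447 -0.357  0.263]
ft_force [-0.855 -0.047  0.216]
moment [ 0.037 -0.043  0.021]
time 1.4
[[ 0.001 -0.     1.   ]
 [-1.    -0.     0.001]
 [ 0.    -1.    -0.   ]]
```

View pics/wrist1.png

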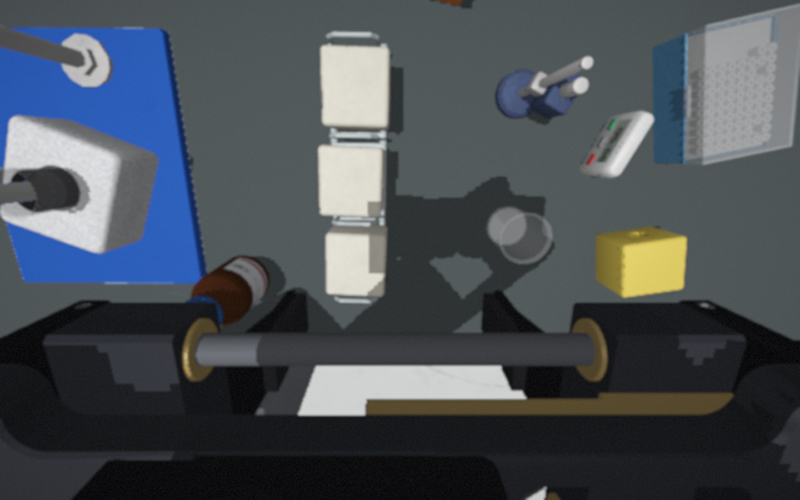

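View pics/t1_rack.png

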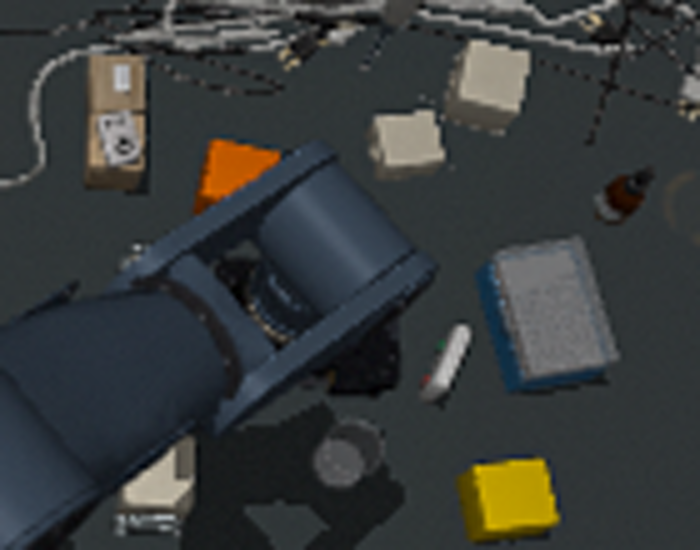

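```bash
python3 -m creep '[[[40,0,0],0,1],[[40,0,0],0,1],[[20,0,0],0,1],[[0,0,0],0,1]]'
python3 - <<'E'
from rig import robot
from h import *
c=robot.camera("wrist"); save(c,"wrist2.pkl"); crop(c,"pics/wrist2.png",100,0,340,240,2.5)
for n in (1,2):
    c=load(f"wrist{n}.pkl")
    im=c["pixels"].astype(int); m=((im[...,0]>150)&(im[...,0]-im[...,2]>12)&(im[...,0]-im[...,2]<70)).astype(np.uint8)
    ct,_=cv2.findContours(m,cv2.RETR_EXTERNAL,cv2.CHAIN_APPROX_NONE)
    for k in ct:
        if cv2.contourArea(k)<400: continue
        r=cv2.minAreaRect(k)
        P=np.array([plane(c,u,v,.072)[:2] for u,v in cv2.boxPoints(r)])
        print(n,np.round(r[0],1),np.round(r[1],1),np.round(P.mean(0),4),np.round(P,3).tolist())
E
```

```text
time: 1.9
position: [0.4454, -0.4614, 0.2621]
tool_rot: [0.5, -0.5, 0.501, -0.499]
ft_force: [-0.0, 0.1, 0.1]
grip_width: 0.0871
1 [283.5 210.5] [45. 49.] [ 0.4102 -0.3172] [[0.377, -0.286], [0.444, -0.29], [0.444, -0.347], [0.377, -0.346]]
1 [279.6 144.2] [50.4 55. ] [ 0.4949 -0.3151] [[0.463, -0.281], [0.529, -0.287], [0.527, -0.347], [0.461, -0.344]]
1 [283.5  69. ] [64. 53.] [ 0.5788 -0.3223] [[0.612, -0.294], [0.612, -0.353], [0.545, -0.352], [0.545, -0.29]]
2 [203.7 210.4] [52.3 47.8] [ 0.4096 -0.318 ] [[0.444, -0.29], [0.446, -0.351], [0.375, -0.347], [0.373, -0.283]]
2 [194.  143.5] [55. 52.] [ 0.495  -0.3157] [[0.528, -0.289], [0.528, -0.35], [0.462, -0.344], [0.462, -0.279]]
2 [191.1  68. ] [67.3 54.5] [ 0.5788 -0.3226] [[0.612, -0.294], [0.615, -0.355], [0.546, -0.353], [0.542, -0.289]]
```

View pics/wrist2.png

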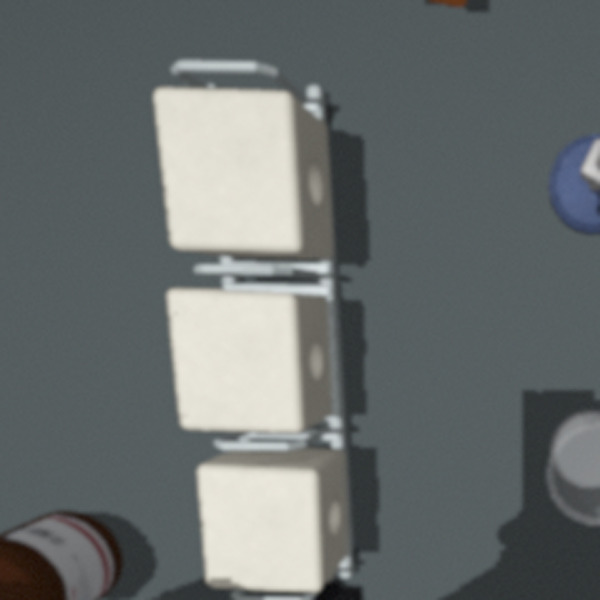

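```bash
python3 -m creep '[[[-36,20,12],0,1],[[-36,20,12],0,1],[[-36,20,12],0,1],[[-36,20,12],0,1],[[0,40,0],0,1],[[0,20,0],0,1],[[0,0,0],0,1]]'
python3 - <<'E'
from rig import robot
from h import *
c=robot.camera("wrist"); save(c,"wrist3.pkl"); crop(c,"pics/wrist3.png",100,0,540,400,1.4)
E
```

```text
time: 2.65
position: [0.4921, -0.3101, 0.1198]
tool_rot: [-0.5, 0.502, -0.497, 0.501]
ft_force: [-0.2, -0.6, 0.1]
grip_width: 0.0872
```

View pics/wrist3.png

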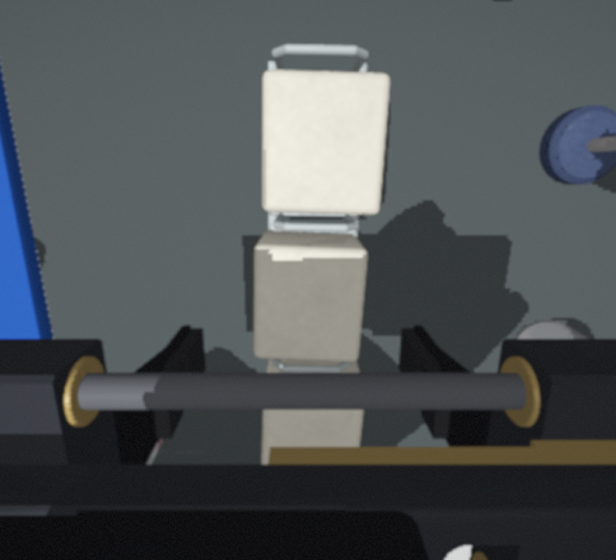

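```bash
python3 -m creep '[[[3,30,1.5],0,1],[[2,35,1],0,1],[[0,28,0],0,1],[[0,0,0],0,1]]'
python3 - <<'E'
from rig import robot
from h import *
for i in range(3):
    c=robot.camera("wrist"); o=robot.get_obs(); print(np.round(o["position"],4),np.round(o["ft_force"],2),o["q"].round(4))
crop(c,"pics/wrist4.png",100,0,540,400,1.4)
E
```

```text
time: 3.1
position: [0.4954, -0.3176, 0.0279]
tool_rot: [-0.5, 0.502, -0.498, 0.5]
ft_force: [-0.6, 0.2, -0.4]
grip_width: 0.087
[ 0.4964 -0.3185  0.0297] [ 0.58 -0.45  1.09] [-7.5990e-01  7.5440e-01  1.6547e+00  2.0000e-04  7.3420e-01  8.1110e-01]
[ 0.4974 -0.3193  0.0309] [0.89 0.11 0.04] [-7.5970e-01  7.5260e-01  1.6536e+00  2.0000e-04  7.3390e-01  8.1120e-01]
[ 0.4979 -0.3198  0.0316] [-0.4   0.19  0.9 ] [-7.597e-01  7.516e-01  1.653e+00  2.000e-04  7.335e-01  8.112e-01]
```

View pics/wrist4.png

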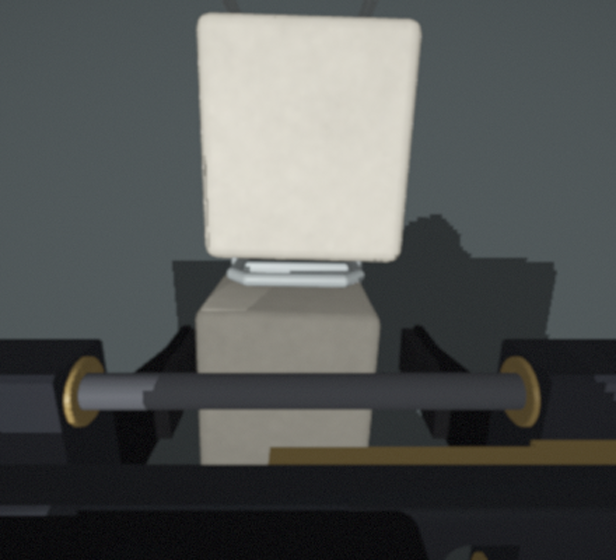

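```bash
cat > w.py <<'E'
import sys
from rig import robot
from h import *
F=[];T=[]
for i in range(int(sys.argv[1])):
    robot.camera("wrist"); o=robot.get_obs(); F.append(o["ft_force"]);T.append(o["joint_torque"])
F=np.array(F);T=np.array(T)
print("pos",np.round(o["position"],4),"gw",round(o["grip_width"],4),"t",o["time"])
print("F",F.mean(0).round(2),F.std(0).round(2),"T",T.mean(0).round(2),T.std(0).round(3))
E
python3 w.py 8
python3 -m creep '[[[0,0,0],0,0.6],[[0,0,0],0,0.6],[[0,0,0],0,0.6],[[0,0,0],0,0.6]]' 20
python3 -m creep '[[[0,-6,0],0,0.6],[[0,-6,0],0,0.6],[[0,0,0],0,0.6],[[0,0,0],0,0.6]]'
python3 w.py 12
```

```text
pos [ 0.4971 -0.319   0.0302] gw 0.0872 t 3.65
F [0.02 0.09 0.19] [0.43 0.5  0.57] T [-2.000e-02 -4.548e+01 -9.920e+00  5.000e-02 -3.000e-02 -0.000e+00] [0.009 0.323 0.092 0.    0.01  0.   ]
time: 4.05
position: [0.4959, -0.3169, 0.0293]
tool_rot: [-0.499, 0.502, -0.499, 0.5]
ft_force: [0.4, 5.6, 3.4]
grip_width: 0.0623
time: 4.45
position: [0.497, -0.3192, 0.0417]
tool_rot: [0.5, -0.5, 0.5, -0.5]
ft_force: [-0.6, 0.1, -4.7]
grip_width: 0.0618
pos [ 0.4968 -0.3188  0.0415] gw 0.062 t 5.05
F [ 0.1   0.16 -3.96] [0.57 0.45 0.6 ] T [-1.000e-02 -4.777e+01 -1.111e+01  5.000e-02 -3.000e-02  0.000e+00] [0.003 0.074 0.044 0.    0.007 0.   ]
```

```bash
python3 -m creep '[[[0,6,0],0,0.6],[[0,5,0],0,0.6],[[0,1.5,0],0,0.6],[[0,0,0],0,0.6],[[0,0,0],0,1],[[0,0,0],0,1],[[0,0,0],0,1]]'
python3 -m creep '[[[0,-35,0],0,1],[[0,-40,0],0,1],[[0,0,-40],0,1],[[0,0,-46],0,1],[[0,0,0],0,1],[[0,0,0],0,1]]'
python3 - <<'E'
from rig import robot
from h import *
c=robot.camera("wrist"); o=robot.get_obs(); print(np.round(o["position"],4))
crop(c,"pics/wrist5.png",100,0,540,400,1.4)
E
```

```text
time: 5.75
position: [0.4971, -0.319, 0.0292]
tool_rot: [0.5, -0.5, 0.5, -0.5]
ft_force: [0.2, -0.6, 0.4]
grip_width: 0.0783
time: 6.35
position: [0.4103, -0.319, 0.1044]
tool_rot: [0.499, -0.5, 0.501, -0.5]
ft_force: [-0.4, -0.5, 0.6]
grip_width: 0.0868
[ 0.4114 -0.3196  0.1044]
```

View pics/wrist5.png

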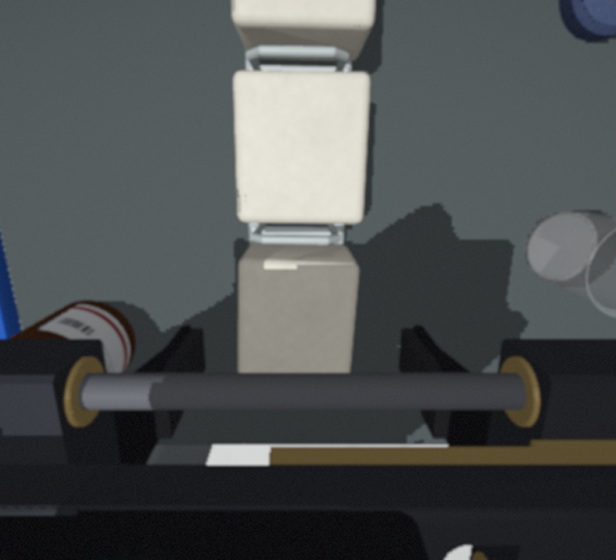

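```bash
python3 - <<'E'
from h import *
c=load("wrist1.pkl")
for p in [(268,268),(268,285),(250,256),(200,300)]: print(p, plane(c,p[0]/1.25,p[1]/1.25,0.02).round(3),plane(c,p[0]/1.25,p[1]/1.25,0.1).round(3))
c=load("wrist2.pkl")
for p in [(120,545),(80,515)]: print(p, plane(c,100+p[0]/2.5,p[1]/2.5,0.02).round(3),plane(c,100+p[0]/2.5,p[1]/2.5,0.1).round(3))
s=load("scene0.pkl"); crop(s,"pics/amber.png",330,160,400,230,8)
E
```

```text
(268, 268) [ 0.388 -0.207  0.02 ] [ 0.415 -0.237  0.1  ]
(268, 285) [ 0.367 -0.205  0.02 ] [ 0.397 -0.236  0.1  ]
(250, 256) [ 0.403 -0.187  0.02 ] [ 0.427 -0.221  0.1  ]
(200, 300) [ 0.347 -0.12   0.02 ] [ 0.382 -0.167  0.1  ]
(120, 545) [ 0.383 -0.212  0.02 ] [ 0.41  -0.261  0.1  ]
(80, 515) [ 0.401 -0.191  0.02 ] [ 0.425 -0.245  0.1  ]
```

View pics/amber.png

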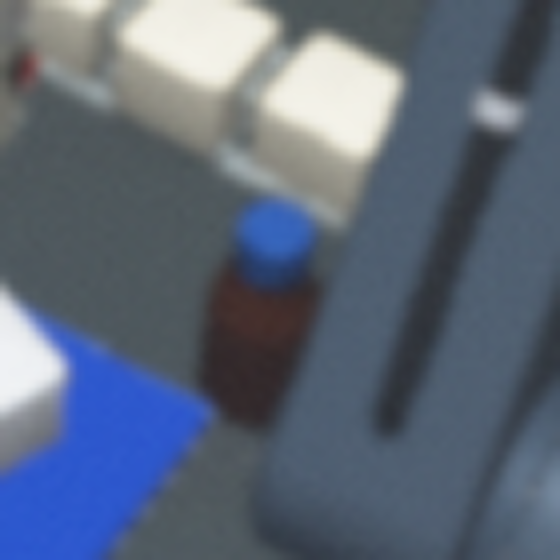

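```bash
python3 -m creep '[[[1,-5,42],0,1],[[1,0,42],0,1],[[1,0,42],0,1],[[0,0,42],0,1],[[0,0,0],0,1],[[0,0,0],0,1]]'
python3 - <<'E'
from rig import robot
from h import *
c=robot.camera("wrist"); o=robot.get_obs(); print(np.round(o["position"],4))
crop(c,"pics/wrist6.png",100,0,540,400,1.4)
E
```

```text
time: 7.0
position: [0.5805, -0.3211, 0.1084]
tool_rot: [0.501, -0.499, 0.5, -0.501]
ft_force: [-0.1, -0.1, 0.0]
grip_width: 0.0871
[ 0.5791 -0.3209  0.1084]
```

View pics/wrist6.png

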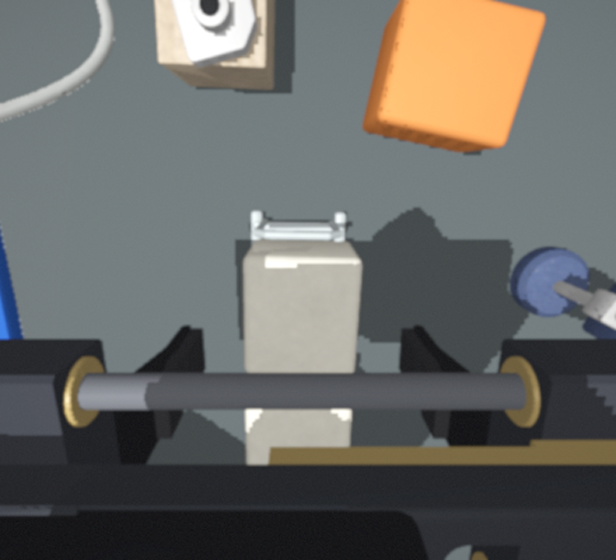

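Centred on the far block; descend, grip, lift, weigh.

```bash
python3 -m creep '[[[0,30,0],0,1],[[0,30,0],0,1],[[0,18,0],0,1],[[0,0,0],0,1],[[0,0,0],0,1]]'
python3 -m creep '[[[0,0,0],0,0.6],[[0,0,0],0,0.6],[[0,0,0],0,0.6],[[0,0,0],0,0.6]]' 20
python3 -m creep '[[[0,-6,0],0,0.6],[[0,-6,0],0,0.6],[[0,0,0],0,0.6],[[0,0,0],0,0.6]]'
python3 w.py 12
```

```text
time: 7.55
position: [0.5781, -0.3219, 0.0311]
tool_rot: [-0.5, 0.501, -0.5, 0.5]
ft_force: [-0.4, 0.6, -0.4]
grip_width: 0.0869
time: 7.95
position: [0.579, -0.3216, 0.0319]
tool_rot: [0.5, -0.5, 0.5, -0.5]
ft_force: [0.3, 4.2, 1.9]
grip_width: 0.063
time: 8.35
position: [0.5789, -0.3219, 0.0433]
tool_rot: [0.5, -0.5, 0.5, -0.5]
ft_force: [0.7, -0.3, -3.0]
grip_width: 0.0622
pos [ 0.5788 -0.3218  0.043 ] gw 0.0619 t 8.95
F [ 0.04 -0.21 -2.29] [0.33 0.5  0.63] T [ 0.000e+00 -5.206e+01 -1.352e+01  6.000e-02 -4.000e-02  0.000e+00] [0.002 0.098 0.047 0.    0.006 0.   ]
```

```bash
python3 -m creep '[[[0,-40,0],0,0.6],[[0,-40,0],0,0.6],[[0,0,0],0,0.6]]'; python3 - <<'E'
from rig import robot
from h import *
o=robot.get_obs(); print(o["q"].round(4),o["position"].round(4))
D=[(.52846,1.43387,.15446,-.604867,.22159),(.411,1.521,.447,-.357,.263),(.7516,1.653,.4979,-.3198,.0316),(o["q"][1],o["q"][2],*o["position"])]
A=[];b=[]
for q2,q3,x,y,z in D:
    s=q2+q3; r=np.hypot(x,y)
    A+=[[np.sin(q2),np.cos(q2),np.sin(s),np.cos(s),1,0],[np.cos(q2),-np.sin(q2),np.cos(s),-np.sin(s),0,1]]; b+=[r,z]
# assume no elbow offset in link1
A=np.array(A);b=np.array(b)
x=np.linalg.lstsq(A[:,[0,2,3,4,5]],b,rcond=None); print(x[0].round(4),(A[:,[0,2,3,4,5]]@x[0]-b).round(4))
a,e,f,c0,d0=x[0]
q2,q3=np.meshgrid(np.linspace(-.75,2.2,400),np.linspace(.22,2.44,400)); s=q2+q3;q5=np.pi-s
ok=(q5>0)&(q5<2.65)
r=c0+a*np.sin(q2)+e*np.sin(s)+f*np.cos(s); z=d0+a*np.cos(q2)+e*np.cos(s)-f*np.sin(s)
for zz in (.1,.15,.2,.25,.3,.4,.5,.6,.65):
    m=ok&(abs(z-zz)<.01)
    print(zz, r[m].min().round(3) if m.any() else None, r[m].max().round(3) if m.any() else None)
E
```

```text
time: 9.25
position: [0.5827, -0.3247, 0.1294]
tool_rot: [0.499, -0.495, 0.505, -0.501]
ft_force: [1.9, 0.0, -1.2]
grip_width: 0.062
[-6.7560e-01  6.8450e-01  1.4108e+00  2.0000e-04  1.0329e+00  8.9530e-01] [ 0.5827 -0.3247  0.1294]
[ 0.5967  0.3907  0.1169  0.0087 -0.0364] [ 0.0018  0.0001 -0.0008  0.0002  0.0004  0.0001 -0.0014 -0.0004]
0.1 0.243 0.973
0.15 0.203 0.965
0.2 0.134 0.955
0.25 -0.022 0.942
0.3 -0.005 0.924
0.4 0.01 0.882
0.5 -0.005 0.825
0.6 -0.047 0.752
0.65 -0.082 0.708
```

```bash
python3 - <<'E'
from h import *
t=load("top0.pkl"); s=load("scene0.pkl")
print(tri(t,(311,184),s,(322,140)))
for z in (.53,.4): print(plane(t,311,178,z).round(3),plane(t,311,198,z).round(3),plane(t,301,188,z).round(3),plane(t,321,188,z).round(3))
crop(t,"pics/homog.png",270,150,350,250,6)
print("foam scene corners", [plane(s,u,v,.06).round(3).tolist() for u,v in [(306,208),(322,222),(339,207),(322,194)]])
E
```

```text
(array([ 0.49716442, -0.04466036,  0.43594009]), np.float64(0.00163533832315703))
[ 0.483 -0.047  0.53 ] [ 0.412 -0.05   0.53 ] [ 0.446 -0.015  0.53 ] [ 0.448 -0.082  0.53 ]
[ 0.534 -0.042  0.4  ] [ 0.455 -0.046  0.4  ] [ 0.492 -0.007  0.4  ] [ 0.495 -0.081  0.4  ]
foam scene corners [[0.539, -0.007, 0.06], [0.448, 0.015, 0.06], [0.432, -0.086, 0.06], [0.525, -0.103, 0.06]]
```

View pics/homog.png

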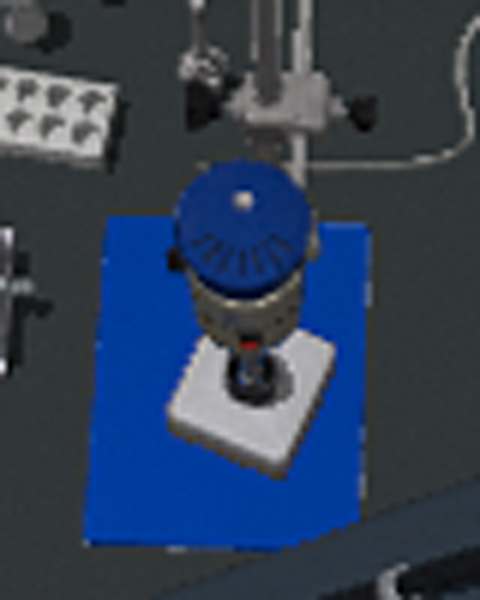

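```bash
python3 -m creep '[[[0,-40,0],0,0.6],[[0,-40,0],0,0.6],[[0,0,-40],0,0.6],[[0,0,-45],0,0.6],[[0,0,-45],0,0.6],[[0,0,-45],0,0.6],[[0,0,-45],0,0.6],[[0,0,0],0,0.6]]' 25
python3 -m creep '[[[-30,0,-5],0,0.6],[[-40,0,-5],0,0.6],[[-40,0,0],0,0.6],[[-40,0,0],0,0.6]]'
```

```text
time: 10.05
position: [0.353, -0.3187, 0.2019]
tool_rot: [-0.499, 0.504, -0.498, 0.499]
ft_force: [0.6, -0.0, -2.7]
grip_width: 0.0617
time: 10.45
position: [0.3488, -0.1704, 0.2028]
tool_rot: [-0.499, 0.5, -0.5, 0.5]
ft_force: [2.3, 0.6, -1.8]
grip_width: 0.0622
```

```bash
python3 -m creep '[[[-40,0,0],0,0.6],[[-40,0,0],0,0.6],[[-40,0,0],0,0.6],[[-40,0,0],0,0.6]]'
python3 -m creep '[[[-40,0,0],0,0.6],[[-40,0,0],0,0.6],[[-40,0,5],0,0.6],[[-40,0,5],0,0.6],[[-40,0,10],0,0.6],[[-35,0,20],0,0.6],[[0,0,15],0,0.6],[[0,0,0],0,0.6]]'
python3 - <<'E'
from rig import robot
from h import *
c=robot.camera("wrist"); save(c,"wrist7.pkl"); crop(c,"pics/wrist7.png",0,0,640,400,1.25)
o=robot.get_obs(); print(o["q"].round(3),o["position"].round(4)); print(R.from_quat(o["tool_rot"]).as_matrix().round(3))
E
```

```text
time: 10.85
position: [0.3491, -0.0101, 0.2031]
tool_rot: [0.5, -0.5, 0.5, -0.5]
ft_force: [0.6, -0.3, -1.8]
grip_width: 0.0615
time: 11.65
position: [0.4064, 0.2243, 0.2029]
tool_rot: [-0.5, 0.499, -0.5, 0.501]
ft_force: [-0.3, -0.1, -2.3]
grip_width: 0.0618
[ 0.262  0.34   1.851 -0.     0.952  1.833] [0.4042 0.2231 0.2026]
[[ 0.    -0.001  1.   ]
 [-1.    -0.001  0.   ]
 [ 0.001 -1.    -0.001]]
```

View pics/wrist7.png

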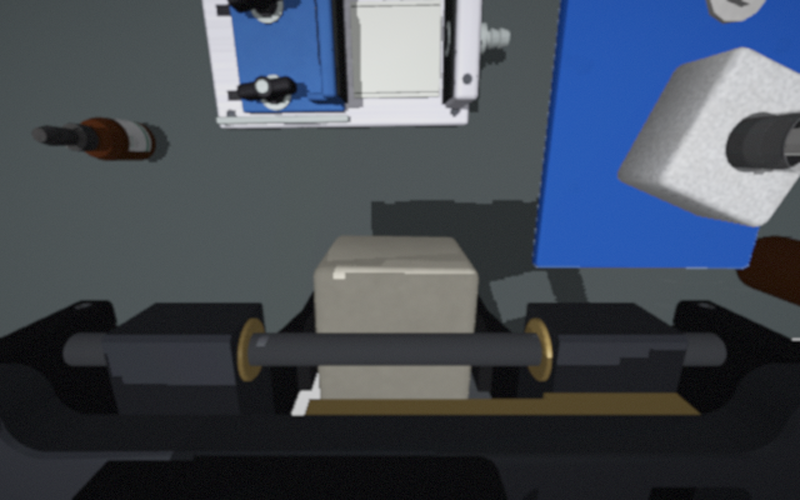

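```bash
python3 -m creep '[[[0,40,0],0,0.6],[[0,40,0],0,0.6],[[0,40,0],0,0.6],[[0,40,0],0,0.6],[[0,20,0],0,0.6],[[0,0,0],0,0.6],[[0,2,0],0,0.6],[[0,0,0],0,0.6]]'
```

```text
time: 12.5
position: [0.4046, 0.223, 0.0222]
tool_rot: [0.499, -0.5, 0.501, -0.5]
ft_force: [-0.7, 0.1, -2.2]
grip_width: 0.0621
```

```bash
python3 -m creep '[[[0,2,0],0,0.6],[[0,1.5,0],0,0.6],[[0,0.5,0],0,0.6],[[0,0,0],0,0.6]]'; python3 w.py 2
```

```text
time: 12.9
position: [0.4044, 0.2234, 0.0178]
tool_rot: [-0.5, 0.5, -0.5, 0.5]
ft_force: [-0.1, -1.7, 3.6]
grip_width: 0.062
pos [0.4044 0.2234 0.0178] gw 0.0621 t 13.0
F [ 0.51 -1.14  5.86] [0.25 0.1  0.6 ] T [ 3.400e-01 -3.496e+01 -3.940e+00  3.000e-02 -2.500e-01 -1.000e-02] [0.011 0.021 0.001 0.001 0.001 0.001]
```

```bash
python3 -m creep '[[[0,-1,0],0,0.8],[[0,0,0],0,1],[[0,0,0],0,1],[[0,-30,0],0,1],[[0,-40,0],0,1],[[0,-40,0],0,1],[[0,-40,0],-0.14,1],[[0,-20,0],-0.14,1]]'
python3 -m creep '[[[0,0,0],-0.14,1],[[0,0,0],-0.14,1],[[0,0,0],-0.14,1],[[0,0,0],-0.14,1],[[0,0,0],-0.14,1],[[0,0,0],-0.14,1],[[0,0,0],-0.14,1],[[0,0,0],-0.14,1]]'
python3 -m creep '[[[0,0,0],-0.14,1],[[0,0,0],-0.03,1],[[0,0,0],0,1]]'
python3 - <<'E'
from rig import robot
from h import *
c=robot.camera("wrist"); save(c,"wrist8.pkl"); crop(c,"pics/wrist8.png",0,0,640,400,1.25)
o=robot.get_obs(); print(o["q"].round(3),o["position"].round(4)); print(R.from_quat(o["tool_rot"]).as_matrix().round(3))
t=robot.camera("top"); save(t,"top8.pkl"); crop(t,"pics/top8.png",190,150,300,250,7)
s=robot.camera("scene"); save(s,"scene8.pkl"); crop(s,"pics/scene8.png",200,200,350,300,5)
E
```

```text
time: 13.8
position: [0.4051, 0.2237, 0.1911]
tool_rot: [-0.565, 0.423, -0.425, 0.568]
ft_force: [0.6, 0.1, 0.0]
grip_width: 0.0871
time: 14.6
position: [0.4036, 0.2232, 0.1878]
tool_rot: [0.705, -0.059, 0.058, -0.705]
ft_force: [-0.3, 0.7, 0.3]
grip_width: 0.0868
time: 14.9
position: [0.4037, 0.2232, 0.1879]
tool_rot: [0.707, -0.001, 0.001, -0.707]
ft_force: [-0.4, 0.0, 0.8]
grip_width: 0.0868
[0.262 0.363 1.869 0.    0.91  0.265] [0.4038 0.2232 0.1879]
[[ 1.    -0.     0.003]
 [-0.003 -0.     1.   ]
 [-0.    -1.    -0.   ]]
```

View pics/wrist8.png

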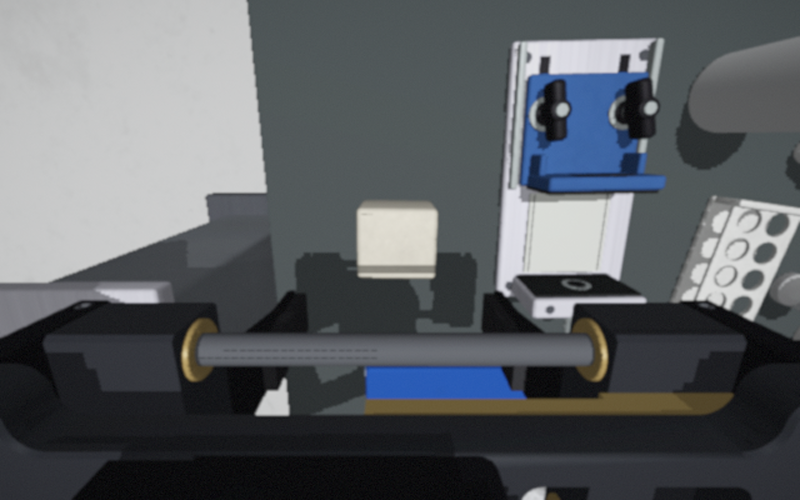

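View pics/top8.png

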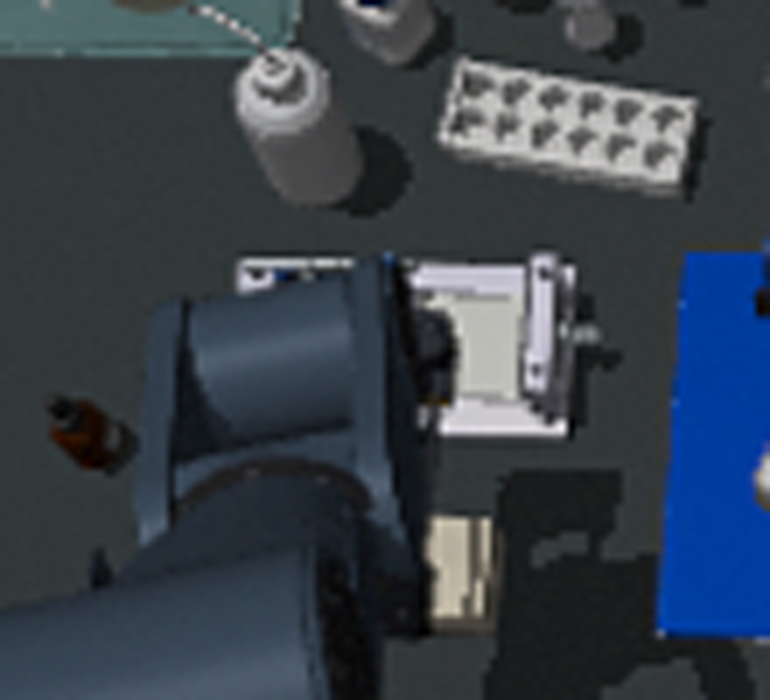

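View pics/scene8.png

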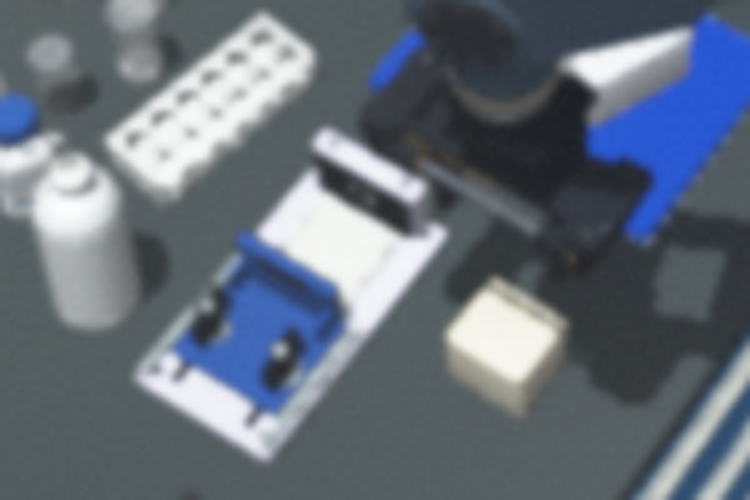

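```bash
python3 - <<'E'
from h import *
c=load("wrist8.pkl")
crop(c,"pics/w8a.png",390,20,540,260,2.5)
crop(c,"pics/w8b.png",270,150,370,230,7)
E
```

```text
(no output)
```

View pics/w8a.png

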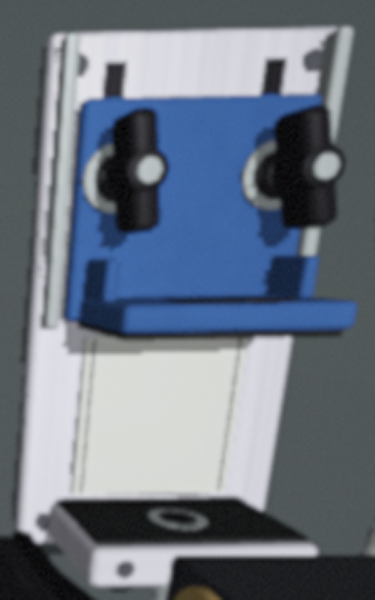

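View pics/w8b.png

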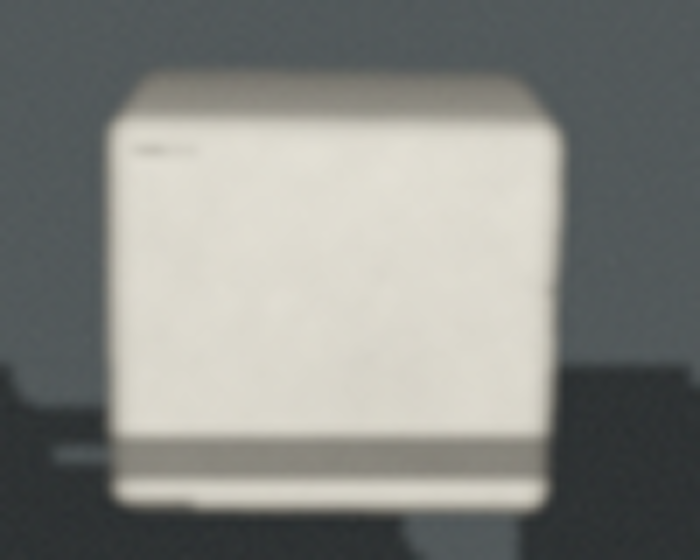

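```bash
python3 - <<'E'
from h import *
c=load("wrist8.pkl")
A=lambda u,v,z: plane(c,390+u/2.5,20+v/2.5,z).round(4)
B=lambda u,v,z: plane(c,270+u/7,150+v/7,z).round(4)
P=[B(*p,.058) for p in [(110,122),(562,125),(547,508),(113,508)]]
print("block",P,np.mean(P,0))
print("base L",A(52,34,.012),A(36,230,.012),A(19,520,.012)," R",A(352,28,.012),A(295,340,.012),A(266,510,.012))
print("bed lines L",A(96,340,.016),A(82,490,.016),"edge",A(84,340,.016),A(70,490,.016),"R",A(240,340,.016),A(219,490,.016))
print("bed end at stop",A(150,494,.016))
print("jaw plate top front edge z.072",A(128,332,.072),A(355,325,.072), "back edge",A(85,305,.072),A(110,303,.072),A(355,300,.072))
print("stop top edges",A(65,500,.072),A(240,498,.072),A(93,545,.072),A(318,545,.072))
print("knob near top center",A(152,168,.055),"wing ends",A(135,112,.055),A(140,228,.055),"far",A(325,165,.055),A(300,110,.055),A(320,222,.055))
print("foot", A(82,102,.025),A(68,318,.025),A(322,95,.025),"foot far end slots")
E
```

```text
block [array([0.3728, 0.2522, 0.058 ]), array([0.4395, 0.2516, 0.058 ]), array([0.439 , 0.1915, 0.058 ]), array([0.3713, 0.1917, 0.058 ])] [0.40565 0.22175 0.058  ]
base L [0.5046 0.3865 0.012 ] [0.5045 0.3077 0.012 ] [0.5076 0.1672 0.012 ]  R [0.6308 0.3883 0.012 ] [0.631  0.2577 0.012 ] [0.6322 0.1723 0.012 ]
bed lines L [0.5354 0.2585 0.016 ] [0.5364 0.1846 0.016 ] edge [0.5298 0.2585 0.016 ] [0.5305 0.1846 0.016 ] R [0.6027 0.2583 0.016 ] [0.6044 0.1844 0.016 ]
bed end at stop [0.5704 0.1824 0.016 ]
jaw plate top front edge z.072 [0.5254 0.2682 0.072 ] [0.6128 0.2706 0.072 ] back edge [0.5077 0.2785 0.072 ] [0.5172 0.2792 0.072 ] [0.6108 0.28   0.072 ]
stop top edges [0.5076 0.1992 0.072 ] [0.58   0.1999 0.072 ] [0.5213 0.1791 0.072 ] [0.6164 0.1788 0.072 ]
knob near top center [0.5346 0.3291 0.055 ] wing ends [0.5256 0.3489 0.055 ] [0.5327 0.307  0.055 ] far [0.6013 0.33   0.055 ] [0.588  0.3494 0.055 ] [0.6034 0.3091 0.055 ]
foot [0.5155 0.358  0.025 ] [0.5182 0.2695 0.025 ] [0.6148 0.3602 0.025 ] foot far end slots
```

```bash
python3 - <<'E'
from h import *
t=load("top0.pkl"); s=load("scene8.pkl"); s0=load("scene0.pkl")
T=lambda u,v,z: plane(t,190+u/7,150+v/7,z).round(4)
S=lambda u,v,z: plane(s,200+u/5,200+v/5,z).round(4)
print("stop top strip",T(528,258,.072),T(557,255,.072),T(527,392,.072),T(553,392,.072))
print("jaw plate top",T(397,255,.072),T(380,258,.072),T(398,410,.072))
print("bed end",T(521,345,.016),T(424,345,.016))
print("scene: stop top front edge",S(315,145,.072),S(415,205,.072),"back",S(328,128,.072),S(430,188,.072))
print("scene: jaw plate top",S(240,235,.072),S(340,302,.072),S(250,230,.072),S(350,290,.072))
print("scene bed end/stop foot",S(318,195,.016), S(400,240,.016))
crop(s,"pics/s8.png",220,215,300,265,9)
E
```

```text
stop top strip [0.6089 0.1799 0.072 ] [0.6118 0.1608 0.072 ] [0.5155 0.1729 0.072 ] [0.5162 0.1558 0.072 ]
jaw plate top [0.6074 0.2675 0.072 ] [0.6049 0.2786 0.072 ] [0.4998 0.2562 0.072 ]
bed end [0.5656 0.1888 0.016 ] [0.563 0.255 0.016]
scene: stop top front edge [0.6145 0.1777 0.072 ] [0.5183 0.1789 0.072 ] back [0.6158 0.1593 0.072 ] [0.5178 0.16   0.072 ]
scene: jaw plate top [0.6114 0.2743 0.072 ] [0.5143 0.2784 0.072 ] [0.6079 0.2666 0.072 ] [0.5143 0.2661 0.072 ]
scene bed end/stop foot [0.6102 0.1861 0.016 ] [0.532  0.1835 0.016 ]
```

View pics/s8.png

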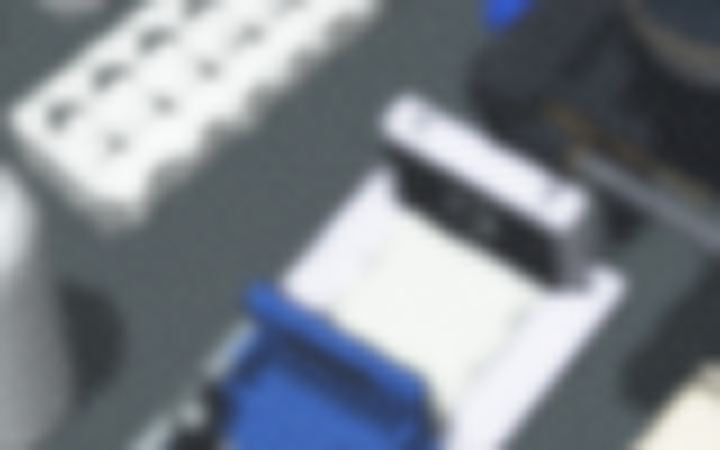

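```bash
python3 -m creep '[[[1,40,0],0,1],[[0,40,0],0,1],[[0,40,0],0,1],[[0,35,0],0,1],[[0,17,0],0,1],[[0,0,0],0,1],[[0,0,0],0,0.65],[[0,0,0],0,0.65]]' 20
python3 -m creep '[[[0,0,0],0,0.65],[[0,0,0],0,0.65]]'
python3 w.py 2
```

```text
time: 15.85
position: [0.4058, 0.2235, 0.0171]
tool_rot: [-0.707, -0.0, -0.001, 0.707]
ft_force: [-0.6, -0.2, -0.7]
grip_width: 0.0781
time: 16.05
position: [0.4057, 0.2235, 0.0173]
tool_rot: [-0.707, -0.0, -0.001, 0.707]
ft_force: [-0.4, 0.6, 4.7]
grip_width: 0.0681
pos [0.4057 0.2235 0.0172] gw 0.068 t 16.15
F [-0.01  0.37  6.77] [0.25 0.45 0.2 ] T [-6.000e-02 -3.461e+01 -3.560e+00 -2.000e-02 -1.300e-01 -2.000e-02] [0.008 0.063 0.002 0.001 0.003 0.   ]
```

```bash
python3 -m creep '[[[0,-30,0],0,0.65],[[0,-45,0],0,0.65],[[0,-45,0],0,0.65],[[41,0,0.5],0,0.65],[[41,0,0.5],0,0.65],[[41,0,0],0,0.65],[[41,0,0],0,0.65],[[0,0,0],0,0.65]]'
python3 -m creep '[[[0,0,0],0,0.65],[[0,0,0],0,0.65]]'
python3 - <<'E'
from rig import robot
from h import *
for n in("wrist","scene"):
    c=robot.camera(n); save(c,n+"9.pkl")
    crop(c,f"pics/{n}9.png",*((150,0,470,260,2.4) if n=="wrist" else (210,190,330,290,6)))
o=robot.get_obs(); print(o["q"].round(3),o["position"].round(4)); print(R.from_quat(o["tool_rot"]).as_matrix().round(3))
E
```

```text
time: 16.95
position: [0.576, 0.2237, 0.1367]
tool_rot: [-0.707, -0.002, -0.004, 0.708]
ft_force: [-0.0, 0.1, -1.6]
grip_width: 0.0681
time: 17.15
position: [0.5668, 0.2239, 0.1353]
tool_rot: [0.707, -0.002, -0.001, -0.707]
ft_force: [-0.2, -0.0, -2.2]
grip_width: 0.0677
[0.193 0.615 1.549 0.    0.981 0.194] [0.567  0.2241 0.1357]
[[ 1.    -0.002  0.   ]
 [-0.    -0.     1.   ]
 [-0.002 -1.    -0.   ]]
```

View pics/wrist9.png

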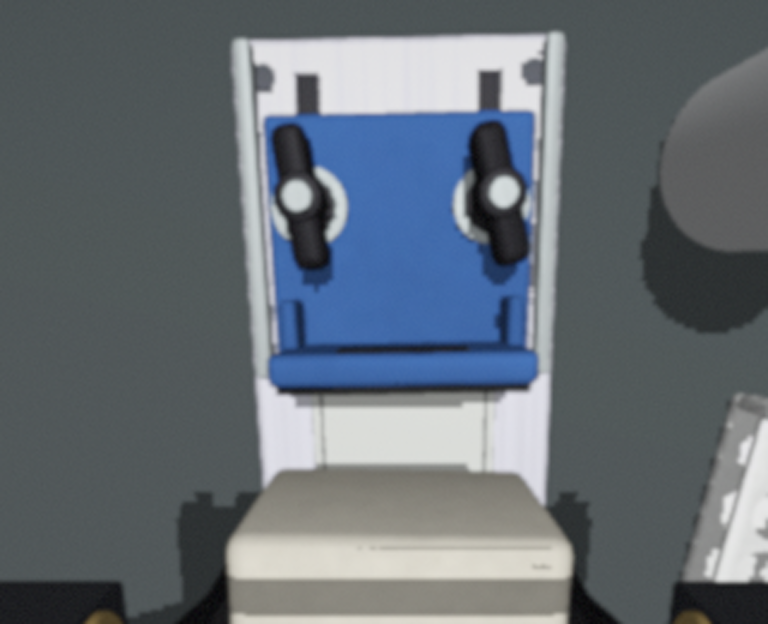

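View pics/scene9.png

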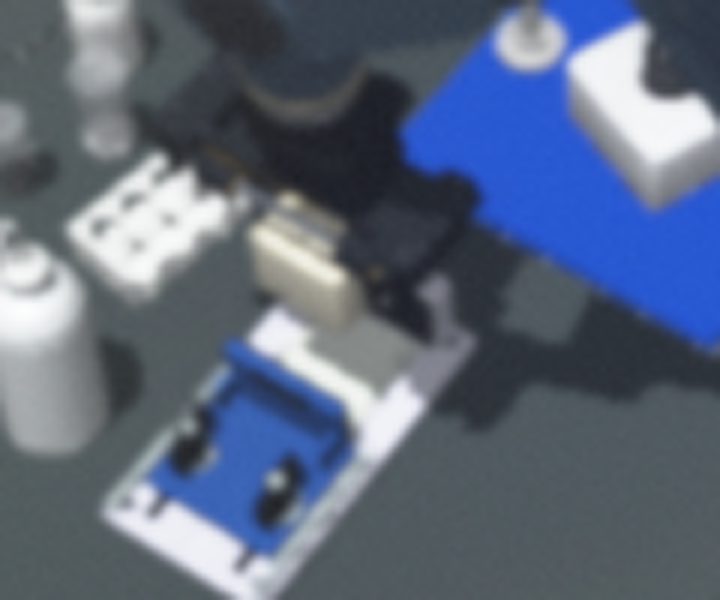

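```bash
python3 - <<'E'
from h import *
c=load("wrist9.pkl")
A=lambda u,v,z: plane(c,150+u/2.4,v/2.4,z).round(4)
print("base end z.012",A(238,42,.012),A(560,36,.012))
print("rails L",A(233,45,.018),A(256,370,.018),"R",A(565,38,.018),A(551,370,.018))
print("base L",A(258,400,.012),A(265,490,.012),"R",A(548,400,.012),A(546,490,.012))
print("lines",A(324,400,.016),A(327,465,.016),A(487,400,.016),A(484,465,.016))
print("jaw top front edge",A(272,386,.072),A(536,383,.072),"back",A(272,352,.072),A(536,349,.072))
print("block top back edge",A(228,545,.1765),A(572,545,.1765),"bottom",A(276,473,.1185),A(518,473,.1185))
print("knob tops near", A(297,195,.0555),"ends",A(287,130,.055),A(314,265,.055))
print("knob far", A(503,190,.0555),"ends",A(488,128,.055),A(516,258,.055))
print("foot", A(268,117,.025),A(534,112,.025))
E
```

```text
base end z.012 [0.5079 0.3863 0.012 ] [0.6258 0.388  0.012 ]
rails L [0.5073 0.3836 0.018 ] [0.5088 0.2677 0.018 ] R [0.6264 0.3855 0.018 ] [0.6287 0.2676 0.018 ]
base L [0.5076 0.2546 0.012 ] [0.5084 0.2151 0.012 ] R [0.6295 0.2545 0.012 ] [0.631  0.2151 0.012 ]
lines [0.5358 0.2552 0.016 ] [0.5362 0.2274 0.016 ] [0.6034 0.2551 0.016 ] [0.6031 0.2273 0.016 ]
jaw top front edge [0.525  0.2685 0.072 ] [0.6121 0.2694 0.072 ] back [0.5256 0.2795 0.072 ] [0.6115 0.2804 0.072 ]
block top back edge [0.5346 0.2524 0.1765] [0.5998 0.2524 0.1765] bottom [0.5336 0.2511 0.1185] [0.5993 0.2511 0.1185]
knob tops near [0.5334 0.3289 0.0555] ends [0.531  0.3484 0.055 ] [0.5382 0.3071 0.055 ]
knob far [0.6011 0.3303 0.0555] ends [0.5956 0.3488 0.055 ] [0.6064 0.3092 0.055 ]
foot [0.5199 0.3587 0.025 ] [0.6154 0.3601 0.025 ]
```

```bash
python3 -m creep '[[[2.5,0,0.5],-0.012,0.65],[[0,20,0],0,0.65],[[0,25,0],0,0.65],[[0,25,0],0,0.65],[[0,20,0],0,0.65],[[0,6,0],0,0.65],[[0,0,0],0,0.65],[[0,0,0],0,0.65]]'
python3 w.py 2
python3 - <<'E'
from rig import robot
from h import *
c=robot.camera("wrist"); save(c,"wrist10.pkl"); crop(c,"pics/wrist10.png",150,0,470,260,2.4)
E
```

```text
time: 18.05
position: [0.5722, 0.2249, 0.041]
tool_rot: [-0.707, -0.005, 0.003, 0.707]
ft_force: [-0.2, -0.7, -2.4]
grip_width: 0.0682
pos [0.5725 0.2249 0.0414] gw 0.0682 t 18.15
F [-0.01 -0.   -2.31] [0.15 0.2  0.03] T [ 1.000e-02 -4.797e+01 -1.144e+01  6.000e-02  4.000e-02 -0.000e+00] [0.003 0.103 0.061 0.    0.008 0.   ]
```

View pics/wrist10.png

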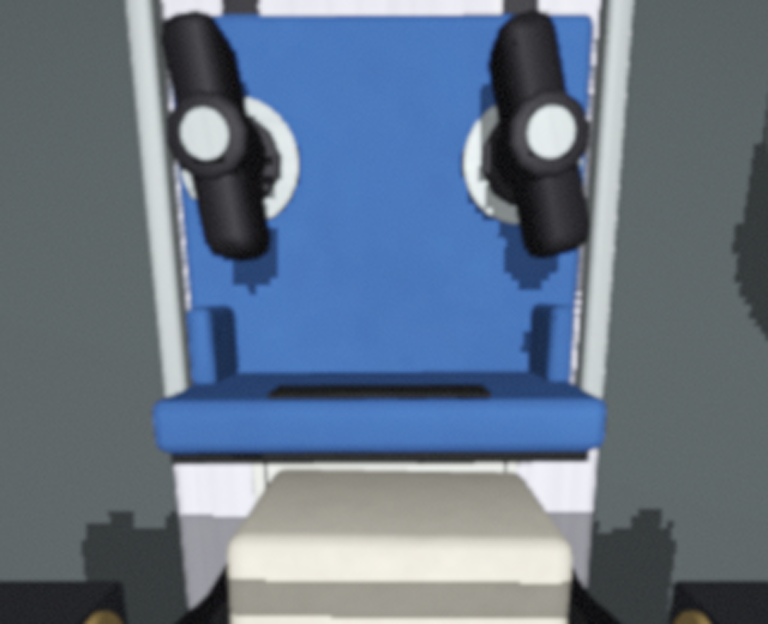

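```bash
python3 - <<'E'
from h import *
c=load("wrist10.pkl")
crop(c,"pics/w10b.png",240,180,390,250,5)
A=lambda u,v,z: plane(c,150+u/2.4,v/2.4,z).round(4)
print("lines",A(264,466,.016),A(506,466,.016))
print("block top",A(229,550,.0824),A(571,550,.0824),"bottom",A(276,473,.0244),A(520,473,.0244))
print("base",A(176,480,.012),A(597,480,.012))
print("jaw top",A(155,420,.072),A(606,420,.072),"front edge",A(175,451,.072),A(590,449,.072))
E
```

```text
lines [0.5342 0.2515 0.016 ] [0.603  0.2522 0.016 ]
block top [0.5399 0.252  0.0824] [0.605  0.2526 0.0824] bottom [0.5391 0.2517 0.0244] [0.6055 0.2524 0.0244]
base [0.5076 0.246  0.012 ] [0.6305 0.2473 0.012 ]
jaw top [0.5243 0.2749 0.072 ] [0.6125 0.2758 0.072 ] front edge [0.5277 0.2687 0.072 ] [0.6099 0.27   0.072 ]
```

View pics/w10b.png

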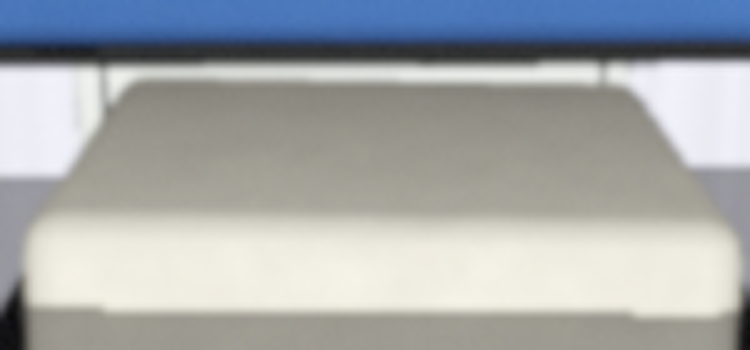

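```bash
python3 -m creep '[[[-3.4,2,0],0,0.65],[[0,2,0],0,0.65],[[0,0,0],0,0.65],[[0,0,0],0,0.65]]'
python3 - <<'E'
from rig import robot
from h import *
c=robot.camera("wrist"); save(c,"wrist11.pkl"); crop(c,"pics/w11b.png",240,180,390,250,5); print(robot.get_obs()["position"].round(4))
E
```

```text
time: 18.6
position: [0.568, 0.2246, 0.036]
tool_rot: [0.707, 0.004, -0.004, -0.707]
ft_force: [-0.0, -0.2, -2.2]
grip_width: 0.0678
[0.5681 0.2246 0.036 ]
```

View pics/w11b.png

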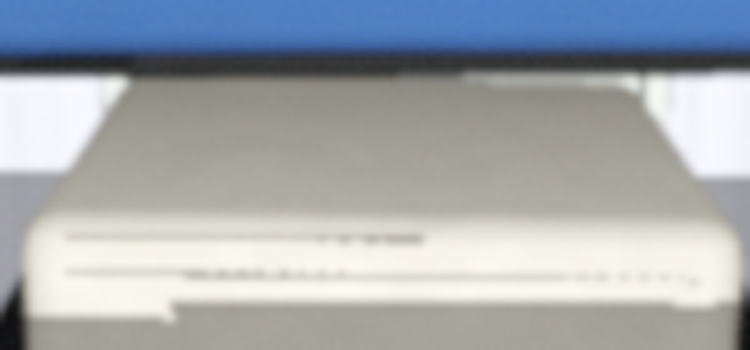

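```bash
python3 -m creep '[[[0.6,1,0],0,0.65],[[0,1,0],0,0.65],[[0,0.7,0],0,0.65],[[0,0,0],0,0.65]]'; python3 w.py 2
```

```text
time: 19.05
position: [0.5687, 0.2246, 0.0334]
tool_rot: [-0.707, -0.004, 0.004, 0.707]
ft_force: [0.2, 0.2, -1.2]
grip_width: 0.0679
pos [0.5687 0.2245 0.0334] gw 0.068 t 19.15
F [-0.01 -0.44 -1.64] [0.12 0.14 0.33] T [ 9.000e-02 -4.811e+01 -1.113e+01  8.000e-02  3.000e-02 -0.000e+00] [0.009 0.004 0.007 0.002 0.003 0.001]
```

```bash
python3 -m creep '[[[0,0.8,0],0,0.65],[[0,0,0],0,0.65],[[0,0,0],0,0.75],[[0,0,0],0,0.9],[[0,0,0],0,1],[[0,0,0],0,1]]'; python3 -m creep '[[[0,-15,0],0,1],[[0,-35,0],0,1],[[0,-45,0],0,1],[[0,-45,0],0,1],[[0,0,0],0,1],[[0,0,0],0,1]]'
python3 - <<'E'
from rig import robot
from h import *
c=robot.camera("wrist"); save(c,"wrist12.pkl"); crop(c,"pics/wrist12.png",150,0,470,260,2.4); print(robot.get_obs()["position"].round(4))
E
```

```text
time: 19.75
position: [0.5688, 0.2246, 0.0323]
tool_rot: [-0.707, -0.004, 0.004, 0.707]
ft_force: [-1.1, -0.1, -0.4]
grip_width: 0.0831
time: 20.35
position: [0.5695, 0.2248, 0.175]
tool_rot: [-0.707, -0.005, 0.002, 0.707]
ft_force: [-0.5, 0.6, -0.4]
grip_width: 0.0869
[0.5683 0.2245 0.1732]
```

View pics/wrist12.png

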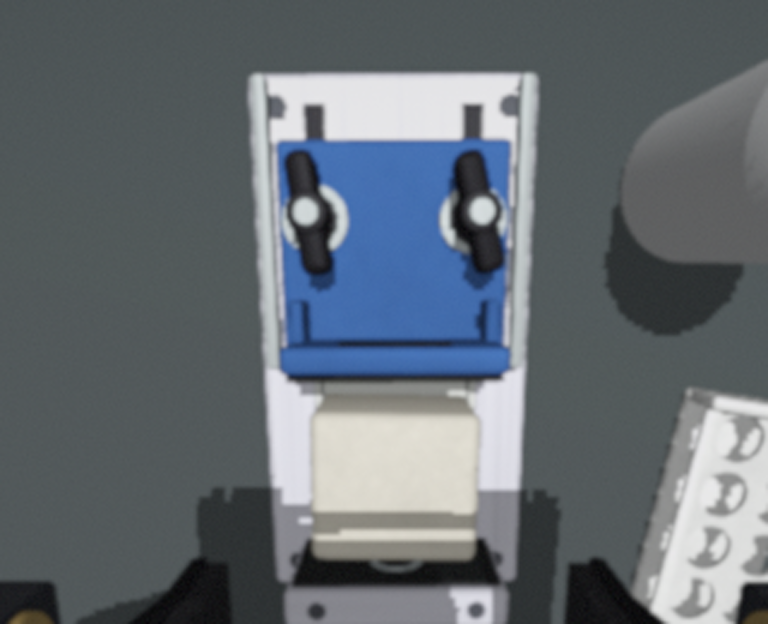

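```bash
python3 - <<'E'
from h import *
t=load("top0.pkl"); s=load("scene8.pkl"); w=load("wrist12.pkl"); w8=load("wrist8.pkl")
T=lambda u,v,z: plane(t,190+u/7,150+v/7,z).round(3)
S=lambda u,v,z: plane(s,200+u/5,200+v/5,z).round(3)
print("top base",T(315,205,0),T(285,195,0),T(360,180,0))
print("top lid",T(275,70,.19),T(240,100,.16),T(325,95,.16))
print("scene base",S(95,330,0),S(65,310,0),S(130,305,0), "shoulder",S(35,205,.15),S(125,200,.15),"lid",S(72,165,.19))
A=lambda u,v,z: plane(w,150+u/2.4,v/2.4,z).round(3)
print("wrist12 base", A(625,185,0),A(670,262,0),A(640,240,0),A(740,262,0))
print("knobs", [A(*p,.055).tolist() for p in [(306,211),(300,157),(320,268),(482,212),(468,157),(490,266)]])
print("jaw",A(283,374,.072),A(509,372,.072),"plate back",A(283,348,.072),A(509,345,.072))
print("block",A(313,420,.074),A(478,420,.074),A(313,555,.074),A(475,555,.074))
crop(w,"pics/w12k.png",255,50,375,170,6)
E
```

```text
top base [0.668 0.344 0.   ] [0.675 0.366 0.   ] [0.688 0.315 0.   ]
top lid [0.686 0.331 0.19 ] [0.678 0.359 0.16 ] [0.683 0.305 0.16 ]
scene base [0.684 0.372 0.   ] [ 0.715  0.371 -0.   ] [0.676 0.34  0.   ] shoulder [0.712 0.371 0.15 ] [0.662 0.332 0.15 ] lid [0.69  0.347 0.19 ]
wrist12 base [0.673 0.347 0.   ] [0.698 0.314 0.   ] [0.682 0.324 0.   ] [0.731 0.315 0.   ]
knobs [[0.534, 0.329, 0.055], [0.532, 0.348, 0.055], [0.539, 0.308, 0.055], [0.601, 0.329, 0.055], [0.595, 0.349, 0.055], [0.606, 0.309, 0.055]]
jaw [0.525 0.268 0.072] [0.612 0.27  0.072] plate back [0.526 0.278 0.072] [0.612 0.28  0.072]
block [0.537 0.251 0.074] [0.601 0.252 0.074] [0.535 0.194 0.074] [0.602 0.195 0.074]
```

View pics/w12k.png

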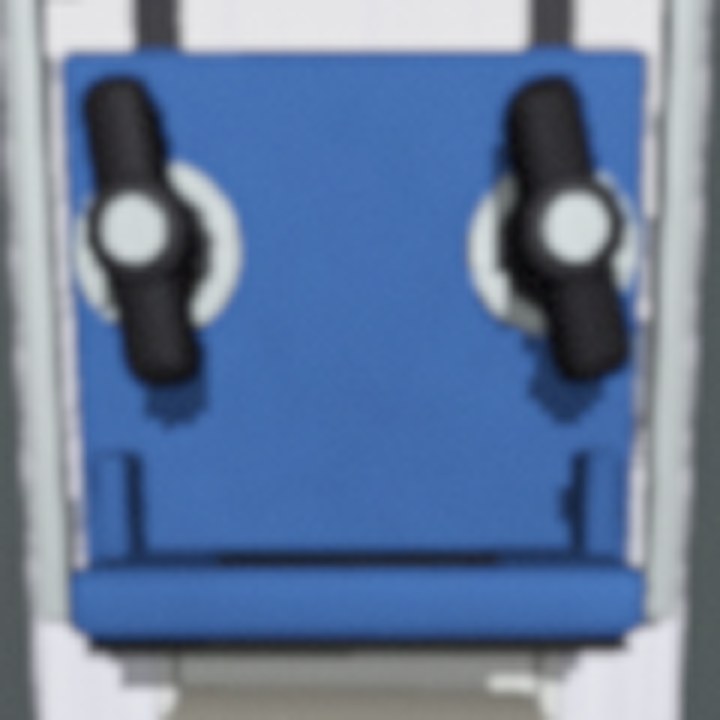

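```bash
python3 -m creep '[[[0,0,40],0,0.3],[[0,0,42],0,0],[[0,0,0],-0.143,0],[[0,0,0],-0.143,0],[[0,0,0],-0.143,0],[[0,0,0],-0.143,0],[[0,0,0],-0.143,0],[[0,0,0],-0.143,0]]' 30
python3 -m creep '[[[0,0,0],-0.143,0],[[0,0,0],-0.143,0],[[0,0,0],-0.143,0],[[0,0,0],-0.143,0],[[0,0,0],-0.14,0],[[0,0,0],0,0],[[0,0,0],0,0]]'
python3 - <<'E'
from rig import robot
from h import *
c=robot.camera("wrist"); save(c,"wrist13.pkl"); crop(c,"pics/wrist13.png",0,0,640,400,1.25)
o=robot.get_obs(); print(o["q"].round(3),o["position"].round(4)); print(R.from_quat(o["tool_rot"]).as_matrix().round(3))
E
```

```text
time: 21.2
position: [0.5662, 0.3061, 0.1702]
tool_rot: [-0.64, -0.298, 0.301, 0.641]
ft_force: [0.3, -0.2, 0.7]
grip_width: 0.0308
time: 21.9
position: [0.5668, 0.3062, 0.171]
tool_rot: [-0.498, -0.501, 0.503, 0.499]
ft_force: [-0.3, 0.1, 0.2]
grip_width: 0.0001
[ 0.322  0.612  1.428  0.     1.104 -1.256] [0.5671 0.3063 0.1714]
[[-0.008 -0.002 -1.   ]
 [ 1.    -0.001 -0.008]
 [-0.001 -1.     0.002]]
```

View pics/wrist13.png

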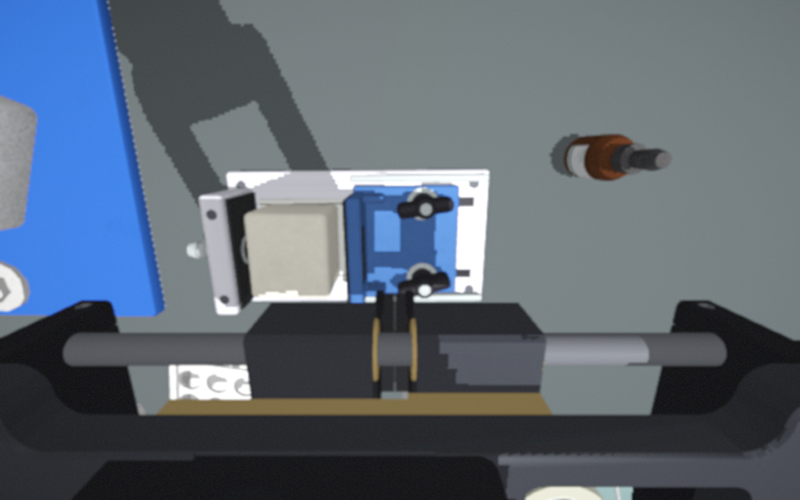

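```bash
python3 -m creep '[[[0,30,-1.5],0,0],[[0,40,0],0,0],[[0,30,0],0,0],[[0,16,0],0,0],[[0,0,0],0,0],[[0,0,0],0,0]]'
python3 w.py 4; python3 - <<'E'
from h import *
c=load("wrist13.pkl")
A=lambda u,v,z: plane(c,u/1.25,v/1.25,z).round(4)
print("jaw plate top",A(348,195,.072),A(348,298,.072),A(363,190,.072),A(363,298,.072))
E
```

```text
time: 22.55
position: [0.5699, 0.3068, 0.0571]
tool_rot: [0.498, 0.503, -0.502, -0.497]
ft_force: [0.7, 0.7, 0.6]
grip_width: 0.0007
pos [0.5705 0.3071 0.0584] gw 0.0004 t 22.75
F [ 0.31 -0.09  0.04] [0.6  0.24 0.36] T [-1.000e-02 -4.814e+01 -1.255e+01 -1.000e-02  9.000e-02  0.000e+00] [0.006 0.301 0.167 0.    0.016 0.001]
jaw plate top [0.5207 0.2705 0.072 ] [0.6019 0.2682 0.072 ] [0.517  0.2816 0.072 ] [0.6019 0.2801 0.072 ]
```

```bash
python3 -m creep '[[[-4,2,1],0,0],[[-4,0,0.5],0,0],[[-3,0,0],0,0],[[-3,0,0],0,0],[[-2,0,0],0,0],[[-2,0,0],0,0]]'; python3 w.py 3;python3 -m creep '[[[-2,0,0],0,0],[[-2,0,0],0,0],[[-2,0,0],0,0],[[-2,0,0],0,0]]'; python3 w.py 3
```

```text
time: 23.35
position: [0.568, 0.289, 0.0546]
tool_rot: [0.497, 0.503, -0.502, -0.498]
ft_force: [0.1, 2.6, -0.4]
grip_width: 0.0003
pos [0.568  0.2887 0.0546] gw 0.0011 t 23.5
F [ 0.21  0.97 -0.11] [0.42 0.29 0.49] T [-9.800e-01 -4.808e+01 -1.213e+01 -3.200e-01  1.600e-01  1.000e-02] [0.112 0.07  0.006 0.06  0.01  0.005]
time: 23.9
position: [0.5681, 0.2805, 0.0546]
tool_rot: [0.497, 0.503, -0.502, -0.497]
ft_force: [-0.3, 2.0, -0.5]
grip_width: 0.0003
pos [0.5681 0.2801 0.0546] gw 0.0002 t 24.05
F [ 0.11  1.55 -0.49] [0.61 0.88 0.37] T [-8.200e-01 -4.777e+01 -1.182e+01 -3.400e-01  2.600e-01  1.000e-02] [0.067 0.087 0.013 0.07  0.014 0.006]
```

```bash
python3 -m creep '[[[-1.5,0,0],0,0],[[-1.5,0,0],0,0],[[-1.5,0,0],0,0]]'; python3 w.py 1; python3 -m creep '[[[-1.5,0,0],0,0],[[-1.5,0,0],0,0]]'; python3 w.py 1;  python3 -m creep '[[[-1,0,0],0,0],[[-1,0,0],0,0]]'; python3 w.py 3
```

```text
time: 24.35
position: [0.5682, 0.2764, 0.0546]
tool_rot: [0.497, 0.503, -0.502, -0.498]
ft_force: [1.2, 5.2, -0.1]
grip_width: 0.0003
pos [0.5682 0.2761 0.0546] gw 0.0006 t 24.4
F [ 0.34  3.4  -0.56] [0. 0. 0.] T [-2.060e+00 -4.766e+01 -1.139e+01 -8.100e-01  4.600e-01  3.000e-02] [0. 0. 0. 0. 0. 0.]
time: 24.6
position: [0.5682, 0.2732, 0.0546]
tool_rot: [0.497, 0.503, -0.502, -0.497]
ft_force: [0.6, 4.6, -0.4]
grip_width: 0.0003
pos [0.5683 0.2728 0.0546] gw 0.0003 t 24.65
F [ 0.6   4.16 -0.48] [0. 0. 0.] T [-1.920e+00 -4.756e+01 -1.124e+01 -7.900e-01  5.200e-01  4.000e-02] [0. 0. 0. 0. 0. 0.]
time: 24.85
position: [0.5683, 0.2711, 0.0546]
tool_rot: [0.497, 0.503, -0.502, -0.497]
ft_force: [0.4, 5.0, -1.1]
grip_width: 0.0008
pos [0.5683 0.2709 0.0546] gw 0.0006 t 25.0
F [ 0.8   3.36 -0.43] [0.36 0.55 0.19] T [-1.88e+00 -4.76e+01 -1.11e+01 -7.30e-01  5.70e-01  3.00e-02] [0.074 0.041 0.002 0.045 0.002 0.003]
```

```bash
python3 - <<'E'
from rig import robot
from h import *
c=robot.camera("scene"); save(c,"scene14.pkl"); crop(c,"pics/scene14.png",210,200,310,290,7)
c=robot.camera("wrist"); save(c,"wrist14.pkl"); crop(c,"pics/wrist14.png",0,0,640,400,1.25)
E
```

```text
(no output)
```

View pics/scene14.png

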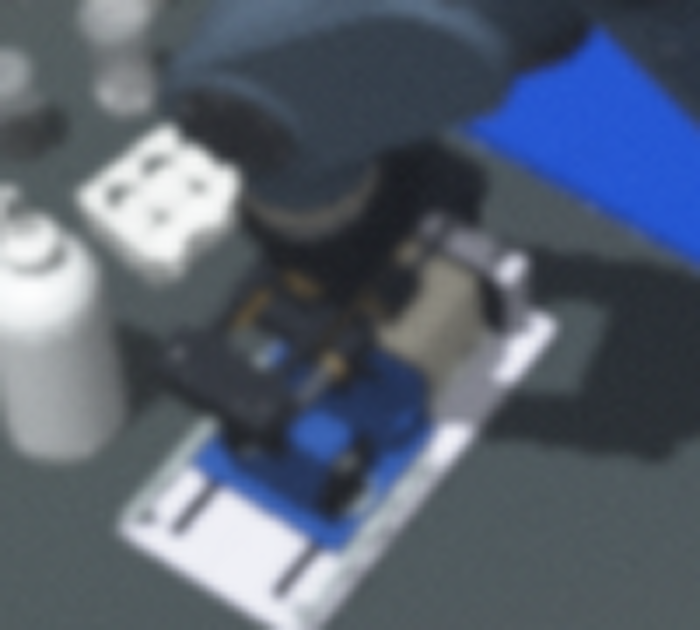

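View pics/wrist14.png

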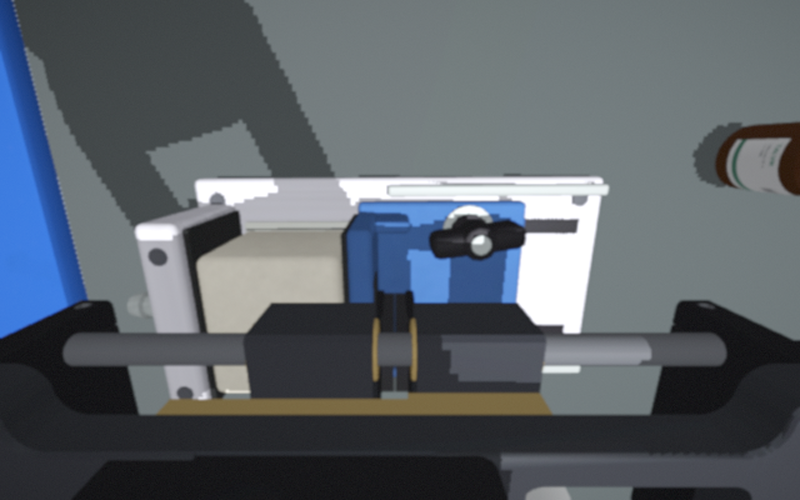

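```bash
python3 -m creep '[[[-1,0,0],0,0],[[-1,0,0],0,0]]'; python3 w.py 1
```

```text
time: 25.3
position: [0.5683, 0.2691, 0.0546]
tool_rot: [0.497, 0.503, -0.502, -0.497]
ft_force: [0.4, 3.8, -0.6]
grip_width: 0.0005
pos [0.5683 0.2689 0.0546] gw 0.0003 t 25.35
F [ 0.77  4.52 -0.72] [0. 0. 0.] T [-1.850e+00 -4.748e+01 -1.088e+01 -7.600e-01  6.800e-01  4.000e-02] [0. 0. 0. 0. 0. 0.]
```

```bash
python3 -m creep '[[[-1,0,0],0,0],[[-1,0,0],0,0]]'; python3 w.py 1
```

```text
time: 25.55
position: [0.5683, 0.2676, 0.0546]
tool_rot: [0.497, 0.503, -0.502, -0.498]
ft_force: [0.7, 8.0, -1.3]
grip_width: 0.0005
pos [0.5683 0.2676 0.0546] gw 0.0005 t 25.6
F [ 1.5   5.95 -0.93] [0. 0. 0.] T [ -3.07 -47.64 -10.59  -1.18   0.85   0.05] [0. 0. 0. 0. 0. 0.]
```

```bash
python3 -m creep '[[[-1,0,0],0,0]]'; python3 w.py 1
```

```text
time: 25.7
position: [0.5683, 0.2676, 0.0546]
tool_rot: [0.497, 0.503, -0.501, -0.498]
ft_force: [0.6, 11.1, -1.6]
grip_width: 0.0004
pos [0.5683 0.2676 0.0546] gw 0.0005 t 25.75
F [ 1.12  8.06 -1.19] [0. 0. 0.] T [ -4.72 -47.79 -10.33  -1.76   1.     0.07] [0. 0. 0. 0. 0. 0.]
```

```bash
python3 -m creep '[[[-0.7,0,0],0,0],[[0,0,0],0,0]]'; python3 w.py 1
```

```text
time: 25.95
position: [0.5683, 0.2676, 0.0546]
tool_rot: [0.497, 0.504, -0.501, -0.498]
ft_force: [0.6, 10.7, -1.6]
grip_width: 0.0003
pos [0.5683 0.2676 0.0546] gw 0.0005 t 26.0
F [ 1.23 11.08 -2.24] [0. 0. 0.] T [ -5.78 -47.92 -10.17  -2.12   1.08   0.07] [0. 0. 0. 0. 0. 0.]
```

```bash
python3 -m creep '[[[4,0,0],0,0],[[3,0,0],0,0],[[0,-30,0],0,0],[[0,-40,0],0,0.3],[[0,-40,0],0,0.6],[[0,-20,0],0.14,0.7],[[0,0,0],0.14,0.7],[[0,0,0],0.14,0.7]]' 15
python3 -m creep '[[[0,0,0],0.14,0.7],[[0,0,0],0.14,0.7],[[0,0,0],0.14,0.7],[[0,0,0],0.14,0.7],[[0,0,0],0.14,0.7],[[0,0,0],0.14,0.7],[[0,0,0],0.13,0.7],[[0,0,0],0,0.7]]'
python3 - <<'E'
from rig import robot
from h import *
c=robot.camera("wrist"); save(c,"wrist15.pkl"); crop(c,"pics/wrist15.png",0,0,640,400,1.25)
o=robot.get_obs(); print(o["q"].round(3),o["position"].round(4)); print(R.from_quat(o["tool_rot"]).as_matrix().round(3))
E
```

```text
time: 26.8
position: [0.568, 0.2713, 0.1857]
tool_rot: [0.593, 0.386, -0.386, -0.592]
ft_force: [0.8, 1.0, -0.5]
grip_width: 0.0323
time: 27.6
position: [0.5675, 0.2713, 0.1842]
tool_rot: [0.704, 0.067, -0.068, -0.703]
ft_force: [0.3, -0.8, 0.8]
grip_width: 0.0607
[ 2.690e-01  5.770e-01  1.458e+00 -1.000e-03  1.109e+00  7.600e-02] [0.5676 0.2714 0.1843]
[[ 0.981 -0.001 -0.192]
 [ 0.192 -0.002  0.981]
 [-0.002 -1.    -0.001]]
```

View pics/wrist15.png

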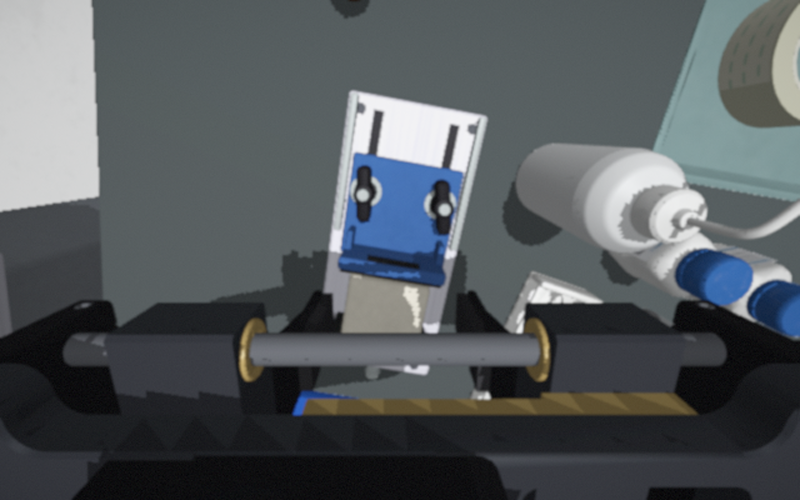

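```bash
python3 - <<'E'
from h import *
c=load("wrist15.pkl")
crop(c,"pics/w15k.png",255,60,405,240,4)
A=lambda u,v,z: plane(c,u/1.25,v/1.25,z).round(4)
print("near",A(362,192,.057),"far",A(443,208,.057))
print("wash", A(530,170,0.03),A(520,195,0.0),A(540,230,0))
E
```

```text
near [0.5329 0.3086 0.057 ] far [0.6001 0.3084 0.057 ]
wash [0.671  0.3515 0.03  ] [0.6796 0.3277 0.    ] [0.7091 0.2981 0.    ]
```

View pics/w15k.png

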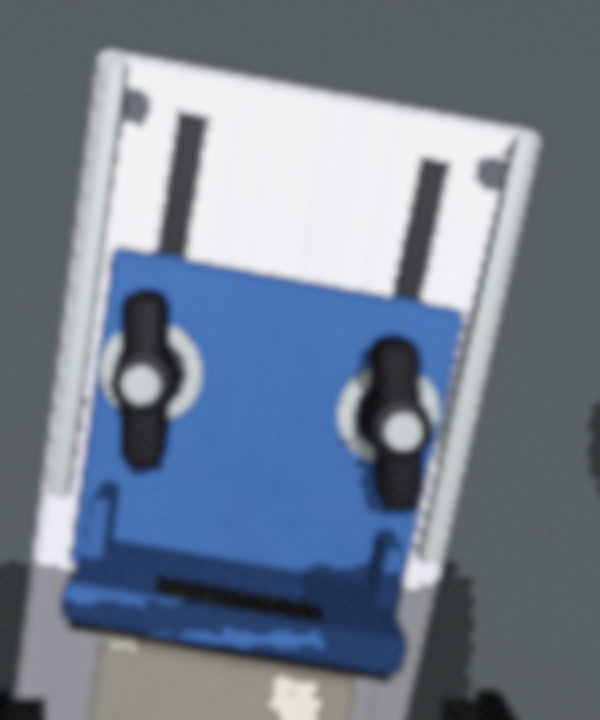

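```bash
python3 - <<'E'
from h import *
c=load("wrist15.pkl")
A=lambda u,v,z: plane(c,255+u/4,60+v/4,z).round(4)
for z in (.055,.060): print(z,"near cap",A(142,384,z),"far cap",A(403,432,z))
print("wing mids z.055",A(144.5,381,.055),A(397.5,424,.055))
print("washer z.026",A(152,371,.026),A(388,416,.026))
print("wing dirs",A(147,295,.055)-A(142,468,.055),A(395,340,.055)-A(400,508,.055))
print("jaw front edge top",A(68,625,.072),A(390,675,.072))
E
```

```text
0.055 near cap [0.5341 0.3062 0.055 ] far cap [0.6021 0.3068 0.055 ]
0.06 near cap [0.5344 0.3068 0.06  ] far cap [0.6013 0.3075 0.06  ]
wing mids z.055 [0.5346 0.307  0.055 ] [0.6003 0.3086 0.055 ]
washer z.026 [0.5343 0.3064 0.026 ] [0.6018 0.3066 0.026 ]
wing dirs [-0.0061  0.0434  0.    ] [-0.0112  0.042   0.    ]
jaw front edge top [0.5267 0.2446 0.072 ] [0.6104 0.247  0.072 ]
```

```bash
python3 -m creep '[[[-26,0,41],0,0.5],[[0,30,0],0.05,0.5],[[0,40,0],0,0.5],[[0,20,0],0,0.5],[[0,0,0],0,0.5],[[0,0,0],0,0.5]]'
python3 - <<'E'
from rig import robot
from h import *
c=robot.camera("wrist"); save(c,"wrist16.pkl"); crop(c,"pics/wrist16.png",150,100,490,340,2.3)
o=robot.get_obs(); print(o["q"].round(3),o["position"].round(4)); print(R.from_quat(o["tool_rot"]).as_matrix().round(3))
print(towards(o,np.array([.5343,.3064,.032])-o["position"]).round(1))
E
```

```text
time: 28.25
position: [0.535, 0.3074, 0.0947]
tool_rot: [0.705, 0.05, -0.05, -0.705]
ft_force: [1.0, 0.4, 0.6]
grip_width: 0.0435
[ 0.341  0.678  1.556 -0.     0.906  0.199] [0.5357 0.3077 0.0956]
[[ 0.99   0.002 -0.141]
 [ 0.141  0.     0.99 ]
 [ 0.002 -1.     0.   ]]
[-1.7 63.6 -1.1]
```

View pics/wrist16.png

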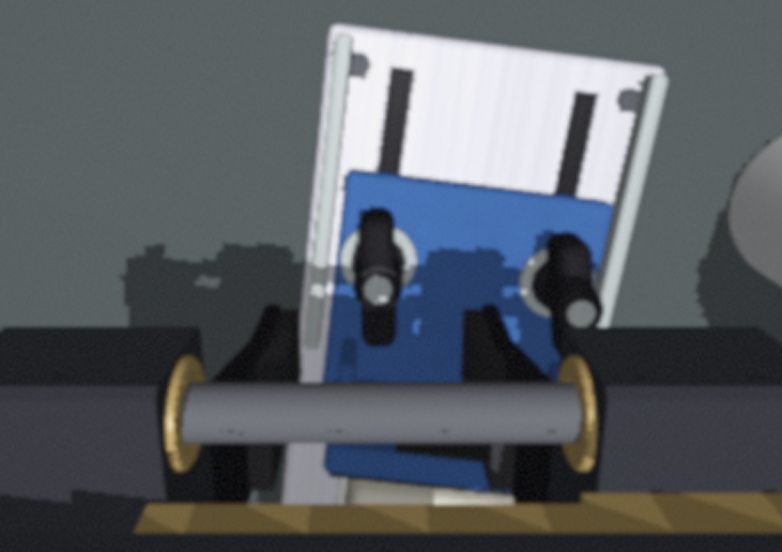

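```bash
python3 -m creep '[[[-1.2,25,-1],0,0.5],[[0,25,0],0,0.5],[[0,13,0],0,0.5],[[0,0,0],0,0.5],[[0,0,0],0,0.5]]'; python3 -m creep '[[[0,0,0],0,0.05],[[0,0,0],0,0.05],[[0,0,0],0,0.05],[[0,0,0],0,0.05]]' 20; python3 w.py 3; python3 - <<'E'
from rig import robot
from h import *
o=robot.get_obs(); print(o["moment"].round(3),o["q"].round(3)); print(R.from_quat(o["tool_rot"]).as_matrix().round(3)[:,0])
E
```

```text
time: 28.8
position: [0.5347, 0.3068, 0.0326]
tool_rot: [-0.705, -0.051, 0.049, 0.706]
ft_force: [0.1, 0.4, 0.6]
grip_width: 0.0434
time: 29.2
position: [0.534, 0.3066, 0.0321]
tool_rot: [-0.705, -0.05, 0.05, 0.705]
ft_force: [0.3, 0.1, 0.2]
grip_width: 0.0193
pos [0.534  0.3066 0.0318] gw 0.012 t 29.35
F [ 0.81 -0.3   0.82] [0.46 0.64 0.53] T [ 4.00e-02 -4.70e+01 -1.06e+01  1.10e-01  1.80e-01  3.00e-02] [0.029 0.447 0.204 0.061 0.227 0.019]
[-0.003 -0.107  0.041] [0.34  0.772 1.587 0.    0.782 0.199]
[0.99  0.141 0.001]
```

```bash
cat > k.py <<'E'
from rig import robot
from h import *
robot.camera("wrist"); o=robot.get_obs(); m=R.from_quat(o["tool_rot"]).as_matrix()
print("yaw",round(np.degrees(np.arctan2(m[1,0],m[0,0])),2),"Mz",o["moment"].round(3),"F",o["ft_force"].round(1),"T6",round(o["joint_torque"][5],3),"q6",round(o["q"][5],3),"pos",o["position"].round(4),"gw",round(o["grip_width"],4),o["time"])
E
python3 k.py; python3 -m creep '[[[0,0,0],0.1,0.05],[[0,0,0],0.1,0.05],[[0,0,0],0.1,0.05]]'; python3 k.py;  python3 -m creep '[[[0,0,0],0.1,0.05],[[0,0,0],0.1,0.05]]'; python3 k.py
```

```text
yaw 8.09 Mz [ 0.007 -0.118  0.007] F [0.5 0.3 1.6] T6 0.03 q6 0.199 pos [0.534  0.3066 0.0318] gw 0.0118 29.4
time: 29.7
position: [0.5336, 0.3066, 0.0318]
tool_rot: [0.705, -0.058, 0.057, -0.705]
ft_force: [-0.7, -0.2, 2.2]
grip_width: 0.012
yaw -9.49 Mz [-0.026  0.005 -0.098] F [-0.9  0.7  2. ] T6 0.152 q6 0.506 pos [0.5335 0.3066 0.0318] gw 0.0116 29.75
time: 29.95
position: [0.5333, 0.3067, 0.0318]
tool_rot: [0.696, -0.127, 0.127, -0.696]
ft_force: [-1.0, 0.1, 2.9]
grip_width: 0.0119
yaw -20.86 Mz [ 0.003  0.181 -0.025] F [-0.9  1.2  3.1] T6 0.16 q6 0.704 pos [0.5333 0.3067 0.0318] gw 0.0122 30.0
```

```bash
python3 -m creep '[[[0,0,0],0.1,0.05]]'; python3 k.py; python3 -m creep '[[[0,0,0],0.1,0.05]]'; python3 k.py
```

```text
time: 30.1
position: [0.5332, 0.3067, 0.0318]
tool_rot: [0.689, -0.161, 0.16, -0.689]
ft_force: [-1.5, 0.9, 3.2]
grip_width: 0.0118
yaw -26.5 Mz [ 0.094  0.23  -0.092] F [-2.   0.3  4. ] T6 0.122 q6 0.802 pos [0.5332 0.3067 0.0318] gw 0.0118 30.15
time: 30.25
position: [0.5331, 0.3067, 0.0318]
tool_rot: [0.68, -0.195, 0.194, -0.68]
ft_force: [-3.5, 0.8, 4.2]
grip_width: 0.0117
yaw -32.18 Mz [0.183 0.353 0.03 ] F [-2.4  0.3  3.3] T6 0.127 q6 0.901 pos [0.5331 0.3068 0.0318] gw 0.0117 30.3
```

```bash
python3 -m creep '[[[0,0,0],0.08,0.05]]'; python3 k.py; python3 -m creep '[[[0,0,0],0.08,0.05]]'; python3 k.py
```

```text
time: 30.4
position: [0.533, 0.3068, 0.0318]
tool_rot: [0.672, -0.222, 0.221, -0.672]
ft_force: [-2.5, 2.1, 3.8]
grip_width: 0.012
yaw -36.64 Mz [ 0.208  0.409 -0.024] F [-3.   0.6  4.2] T6 0.126 q6 0.979 pos [0.533  0.3068 0.0317] gw 0.0118 30.45
time: 30.55
position: [0.5329, 0.3069, 0.0318]
tool_rot: [0.662, -0.248, 0.247, -0.662]
ft_force: [-3.6, 2.1, 4.2]
grip_width: 0.0119
yaw -41.21 Mz [0.315 0.461 0.025] F [-3.6  2.8  5.1] T6 0.126 q6 1.059 pos [0.5329 0.3069 0.0317] gw 0.0119 30.6
```

```bash
python3 -m creep '[[[-0.8,0,0],0.08,0.05]]'; python3 k.py; python3 -m creep '[[[-0.2,0,0],0.08,0.05]]'; python3 k.py
```

```text
time: 30.7
position: [0.5328, 0.307, 0.0318]
tool_rot: [0.652, -0.274, 0.274, -0.652]
ft_force: [-1.8, -0.1, 4.5]
grip_width: 0.0118
yaw -45.75 Mz [-0.028  0.352 -0.036] F [-1.6  0.8  5.6] T6 0.127 q6 1.14 pos [0.5328 0.307  0.0318] gw 0.0118 30.75
time: 30.85
position: [0.5328, 0.307, 0.0317]
tool_rot: [0.641, -0.299, 0.299, -0.64]
ft_force: [-2.5, 0.0, 4.2]
grip_width: 0.0123
yaw -50.22 Mz [0.034 0.403 0.469] F [-1.9  1.4  4.6] T6 0.678 q6 1.219 pos [0.5328 0.307  0.0317] gw 0.0125 30.9
```

```bash
python3 -m creep '[[[-0.2,0,0],0.08,0.05]]'; python3 k.py; python3 -m creep '[[[-0.2,0,0],0.08,0.05]]'; python3 k.py
```

```text
time: 31.0
position: [0.533, 0.3071, 0.0317]
tool_rot: [0.629, -0.324, 0.325, -0.628]
ft_force: [-1.9, -0.8, 5.0]
grip_width: 0.0135
yaw -54.77 Mz [0.011 0.313 0.602] F [-1.4  0.6  3.4] T6 0.773 q6 1.299 pos [0.533  0.3072 0.0317] gw 0.0135 31.05
time: 31.15
position: [0.5333, 0.3074, 0.0317]
tool_rot: [-0.615, 0.348, -0.35, 0.615]
ft_force: [0.3, 1.5, 3.1]
grip_width: 0.0147
yaw -59.35 Mz [0.086 0.132 0.7  ] F [-1.2  1.2  3.9] T6 0.823 q6 1.379 pos [0.5334 0.3075 0.0318] gw 0.015 31.2
```

```bash
python3 -m creep '[[[0,0,0],-0.1,0.05],[[0,0,0],0,0.3],[[0,0,0],0,0.5],[[0,0,0],0,0.5],[[0,0,0],0,0.5],[[0,-30,0],0,0.6],[[0,-40,0],0,0.6],[[0,-40,0],0,0.6]]'; python3 -m creep '[[[0,-10,0],-0.14,0.6],[[0,0,0],-0.14,0.6],[[0,0,0],-0.14,0.6],[[0,0,0],-0.14,0.6]]'; python3 - <<'E'
from rig import robot
from h import *
c=robot.camera("wrist"); save(c,"wrist17.pkl"); crop(c,"pics/wrist17.png",150,0,490,260,2.3)
o=robot.get_obs(); print(o["q"].round(3),o["position"].round(4)); print(R.from_quat(o["tool_rot"]).as_matrix().round(3))
E
```

```text
time: 32.0
position: [0.5322, 0.3072, 0.1419]
tool_rot: [0.631, -0.32, 0.319, -0.63]
ft_force: [0.2, 0.3, 1.2]
grip_width: 0.0509
time: 32.4
position: [0.5327, 0.3074, 0.1517]
tool_rot: [-0.695, 0.131, -0.131, 0.695]
ft_force: [0.3, 0.1, 0.1]
grip_width: 0.0521
[ 0.342  0.599  1.525 -0.     1.018  0.712] [0.5326 0.3074 0.1516]
[[ 0.933 -0.     0.361]
 [-0.361 -0.     0.933]
 [-0.    -1.    -0.   ]]
```

View pics/wrist17.png

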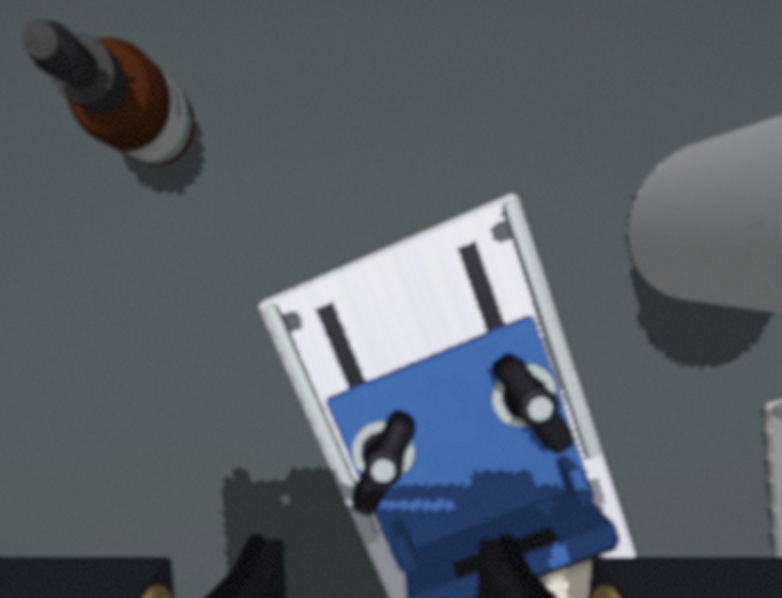

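```bash
python3 -m creep '[[[0,-40,0],-0.145,0.65],[[0,0,0],-0.145,0.65],[[0,0,0],-0.145,0.65],[[0,0,0],-0.145,0.65],[[0,0,0],-0.145,0.65],[[0,0,0],-0.145,0.65],[[0,0,0],-0.145,0.65],[[0,0,0],-0.145,0.65]]'; python3 -m creep '[[[0,0,0],-0.145,0.65],[[0,0,0],-0.145,0.65],[[0,0,0],-0.145,0.65],[[0,0,0],-0.145,0.65],[[0,0,0],-0.145,0.65],[[0,0,0],-0.145,0.65],[[0,0,0],-0.145,0.65],[[0,0,0],-0.145,0.65]]';python3 -m creep '[[[0,0,0],-0.145,0.65],[[0,0,0],-0.145,0.65],[[0,0,0],-0.145,0.65],[[0,0,0],-0.145,0.65],[[0,0,0],0,0.65]]'; python3 - <<'E'
from rig import robot
from h import *
c=load("wrist17.pkl")
A=lambda u,v,z: plane(c,150+u/2.3,v/2.3,z).round(4)
d=A(402,418,.055)-A(366,507,.055); print("near wing",A(384,462,.055),np.degrees(np.arctan2(d[1],d[0])))
d=A(505,360,.055)-A(560,444,.055); print("far wing",A(532,402,.055),np.degrees(np.arctan2(d[1],d[0])), "cap",A(540,408,.058),"near cap",A(382,470,.058),"washers",A(375,450,.026),A(523,395,.026))
o=robot.get_obs(); print(o["q"].round(3),o["position"].round(4)); m=R.from_quat(o["tool_rot"]).as_matrix();print(m.round(3))
print(towards(o,np.array([.6018,.3067,.032])-o["position"]).round(1),o["time"])
E
```

```text
time: 33.25
position: [0.5326, 0.3074, 0.1913]
tool_rot: [-0.653, -0.27, 0.27, 0.653]
ft_force: [-0.7, 0.5, 0.5]
grip_width: 0.0564
time: 34.05
position: [0.5326, 0.3074, 0.1913]
tool_rot: [-0.398, -0.584, 0.584, 0.399]
ft_force: [-0.3, -0.1, -0.0]
grip_width: 0.0566
time: 34.55
position: [0.5326, 0.3074, 0.1913]
tool_rot: [-0.217, -0.673, 0.673, 0.217]
ft_force: [1.0, -1.0, -0.7]
grip_width: 0.0566
near wing [0.5352 0.309  0.055 ] 47.37769766033744
far wing [0.5996 0.3106 0.055 ] 103.96981360840216 cap [0.6013 0.3079 0.058 ] near cap [0.5335 0.3069 0.058 ] washers [0.5307 0.3081 0.026 ] [0.6012 0.3076 0.026 ]
[ 0.342  0.55   1.49   0.     1.102 -2.177] [0.5326 0.3074 0.1913]
[[-0.812 -0.    -0.583]
 [ 0.583 -0.    -0.812]
 [ 0.    -1.     0.   ]]
[-56.6 159.3 -39.8] 34.55
```

```bash
python3 -m creep '[[[-28,0,-20],0,0.65],[[-28.6,0,-19.8],0,0.65],[[0,30,0],0,0.65],[[0,40,0],0,0.65],[[0,25,0],0,0.65],[[0,0,0],0,0.65],[[0,0,0],0,0.65]]'; python3 - <<'E'
from rig import robot
from h import *
c=robot.camera("wrist"); save(c,"wrist18.pkl"); crop(c,"pics/wrist18.png",100,0,540,400,1.5)
o=robot.get_obs(); print(o["q"].round(3),o["position"].round(4))
print(towards(o,np.array([.6015,.3069,.032])-o["position"]).round(1),o["time"])
E
```

```text
time: 35.25
position: [0.602, 0.307, 0.0965]
tool_rot: [-0.217, -0.673, 0.673, 0.217]
ft_force: [0.1, 0.2, -0.3]
grip_width: 0.0567
[ 0.307  0.74   1.393 -0.     1.006 -2.212] [0.603  0.3074 0.0978]
[ 1.1 65.8  1.4] 35.3
```

View pics/wrist18.png

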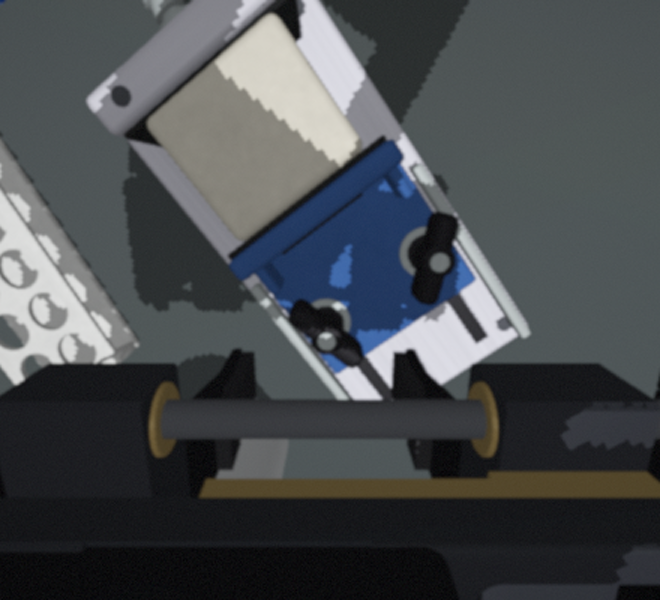

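```bash
python3 -m creep '[[[1,25,1.2],0,0.65],[[0,25,0],0,0.65],[[0,14,0],0,0.65],[[0,0,0],0,0.65],[[0,0,0],0,0.65]]' 15; python3 k.py; python3 -m creep '[[[0,0,0],0,0.4],[[0,0,0],0,0.3],[[0,0,0],0,0.2],[[0,0,0],0,0.1],[[0,0,0],0,0.05]]'; python3 k.py
```

```text
time: 35.8
position: [0.6014, 0.3069, 0.0339]
tool_rot: [0.217, 0.674, -0.673, -0.215]
ft_force: [0.5, -0.1, -0.3]
grip_width: 0.0565
yaw 144.43 Mz [ 0.108 -0.129 -0.043] F [ 0.6 -0.5  0.5] T6 0.003 q6 -2.214 pos [0.6018 0.307  0.0343] gw 0.0566 35.85
time: 36.35
position: [0.6009, 0.3059, 0.0332]
tool_rot: [-0.216, -0.673, 0.674, 0.216]
ft_force: [-0.5, -2.0, 4.9]
grip_width: 0.0245
yaw 144.44 Mz [-0.427  0.711  0.096] F [-4.7 -2.   7.5] T6 0.129 q6 -2.214 pos [0.5996 0.3059 0.033 ] gw 0.0211 36.4
```

```bash
python3 -m creep '[[[0,0,0],0,0.05],[[0,0,0],0,0.05]]'; python3 k.py;python3 -m creep '[[[0,0,0],0,0.05],[[0,0,0],0,0.05]]'; python3 k.py
```

```text
time: 36.6
position: [0.5974, 0.3063, 0.0327]
tool_rot: [-0.214, -0.672, 0.674, 0.218]
ft_force: [-4.9, -1.9, 5.4]
grip_width: 0.0165
yaw 144.44 Mz [0.178 0.74  0.127] F [-5.2  0.3  5.3] T6 0.122 q6 -2.215 pos [0.5972 0.3066 0.0326] gw 0.0158 36.65
time: 36.85
position: [0.596, 0.3076, 0.0327]
tool_rot: [-0.213, -0.673, 0.674, 0.219]
ft_force: [-6.2, 0.7, 7.5]
grip_width: 0.0122
yaw 144.43 Mz [0.416 1.05  0.142] F [-5.7  1.8  7.4] T6 0.121 q6 -2.215 pos [0.596  0.3076 0.0326] gw 0.0119 36.9
```

```bash
python3 - <<'E'
from rig import robot
from h import *
c=robot.camera("wrist"); save(c,"wrist19.pkl"); crop(c,"pics/wrist19.png",100,0,540,400,1.5)
c=robot.camera("scene"); save(c,"scene19.pkl"); crop(c,"pics/scene19.png",200,190,320,290,6)
c=robot.camera("top"); save(c,"top19.pkl"); crop(c,"pics/top19.png",190,150,300,225,7)
E
```

```text
(no output)
```

View pics/wrist19.png

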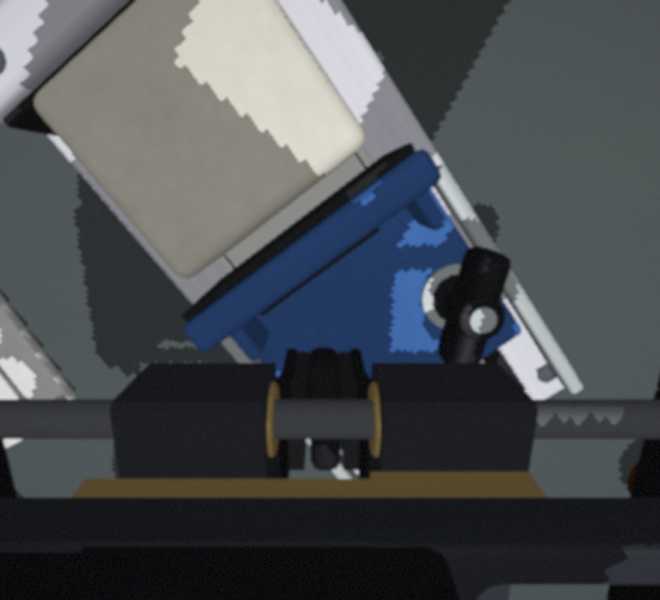

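View pics/scene19.png

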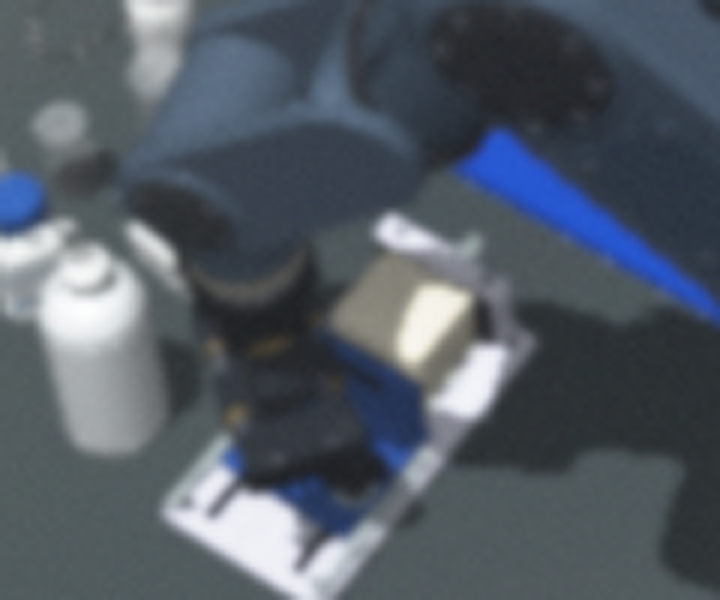

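View pics/top19.png

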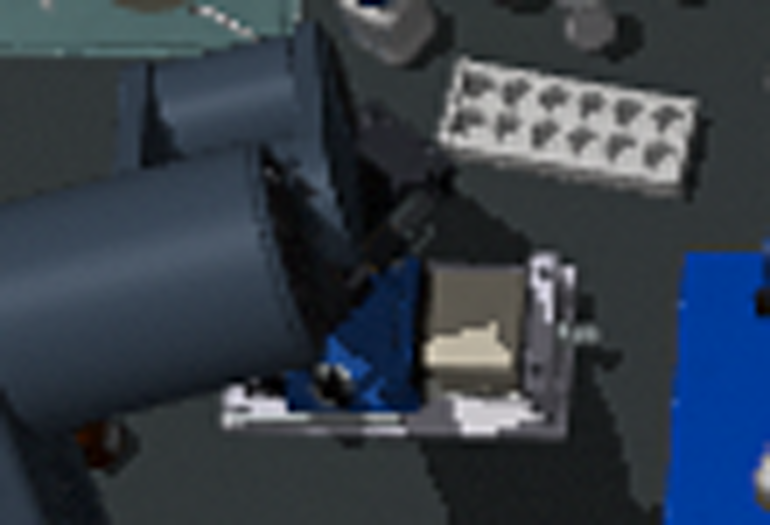

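```bash
python3 -m creep '[[[0,0,0],0,0.4],[[0,0,0],0,0.5],[[0,0,0],0,0.5],[[0,-25,0],0,0.4],[[0,-35,0],0,0.2],[[0,-5,0],0,0],[[9,0,34],0.13,0],[[0,0,0],0.137,0]]' 30; python3 -m creep '[[[0,0,0],0.137,0],[[0,0,0],0.137,0],[[0,0,0],0.137,0],[[0,0,0],0.137,0],[[0,0,0],0.137,0],[[0,0,0],0,0]]'; python3 - <<'E'
from rig import robot
from h import *
c=robot.camera("wrist"); save(c,"wrist20.pkl"); crop(c,"pics/wrist20.png",0,0,640,400,1.25)
o=robot.get_obs(); print(o["q"].round(3),o["position"].round(4)); print(R.from_quat(o["tool_rot"]).as_matrix().round(3),o["grip_width"])
E
```

```text
time: 37.85
position: [0.5685, 0.2818, 0.0965]
tool_rot: [-0.304, -0.636, 0.64, 0.308]
ft_force: [-0.4, 0.0, -1.0]
grip_width: 0.0105
time: 38.45
position: [0.5733, 0.284, 0.0969]
tool_rot: [-0.5, -0.499, 0.5, 0.501]
ft_force: [-0.4, 0.2, -0.4]
grip_width: 0.0
[ 0.285  0.7    1.494  0.     0.948 -1.286] [0.5733 0.284  0.097 ]
[[-0.001 -0.001 -1.   ]
 [ 1.    -0.    -0.001]
 [-0.    -1.     0.001]] -8.000442849899231e-05
```

View pics/wrist20.png

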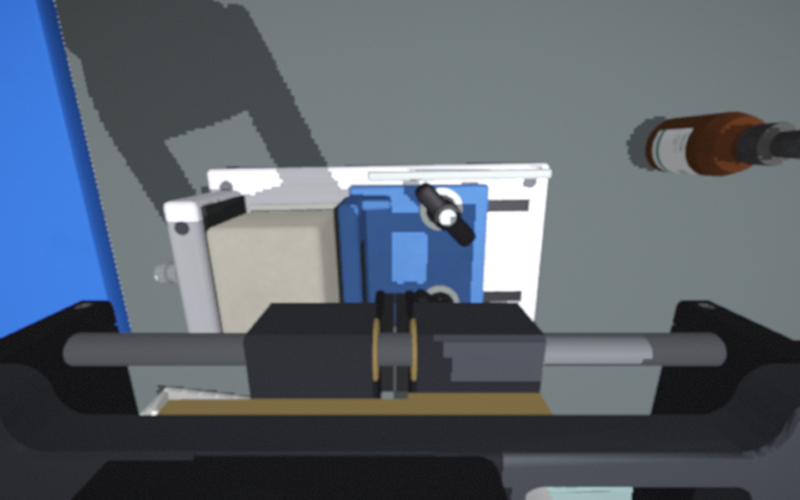

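```bash
python3 - <<'E'
from h import *
c=load("wrist20.pkl")
crop(c,"pics/w20k.png",250,120,400,250,5)
A=lambda u,v,z: plane(c,u/1.25,v/1.25,z).round(4)
print("plate top front/back",A(339,250,.072),A(352,250,.072),A(364,250,.072),"block back",A(338,250,.074),"block front",A(212,250,.074))
d=A(470,242,.055)-A(424,188,.055); print("near wing angle",np.degrees(np.arctan2(d[1],d[0])),A(447,215,.055))
E
```

```text
plate top front/back [0.5484 0.2524 0.072 ] [0.5484 0.2595 0.072 ] [0.5484 0.2661 0.072 ] block back [0.5478 0.2522 0.074 ] block front [0.5477 0.184  0.074 ]
near wing angle 41.44165111552208 [0.5322 0.3132 0.055 ]
```

View pics/w20k.png

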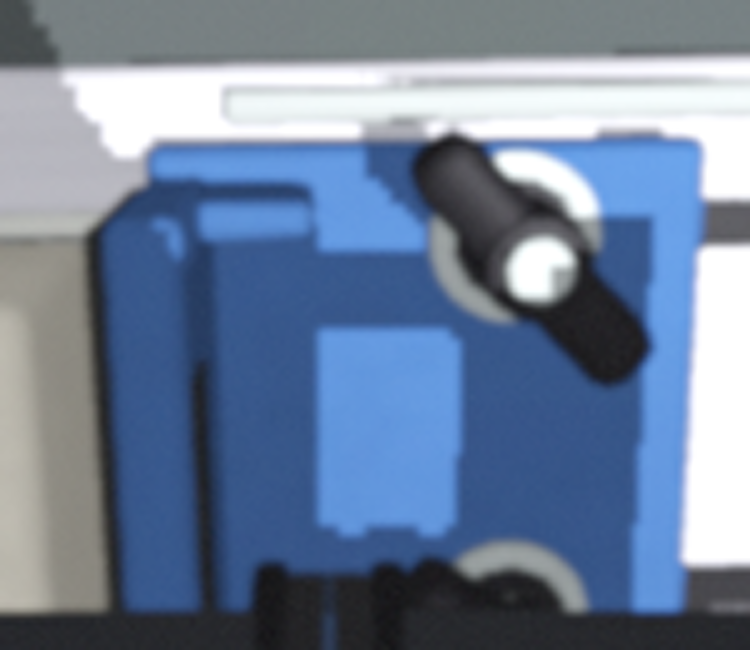

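```bash
python3 -m creep '[[[4,10,4.8],0,0],[[0,20,0],0,0],[[0,9,0],0,0],[[0,0,0],0,0],[[-3,0,0],0,0],[[-3,0,0],0,0],[[-3,0,0],0,0],[[-2,0,0],0,0]]'; python3 k.py;  python3 -m creep '[[[-2,0,0],0,0],[[-2,0,0],0,0],[[-1.5,0,0],0,0]]'; python3 k.py
```

```text
time: 39.3
position: [0.569, 0.2768, 0.0592]
tool_rot: [0.501, 0.5, -0.499, -0.5]
ft_force: [0.6, 0.2, 0.6]
grip_width: 0.0004
yaw 89.87 Mz [ 0.104 -0.152  0.028] F [ 0.1  0.1 -0.2] T6 -0.006 q6 -1.292 pos [0.5689 0.2765 0.0591] gw 0.0005 39.35
time: 39.65
position: [0.5688, 0.2722, 0.0589]
tool_rot: [-0.5, -0.5, 0.499, 0.501]
ft_force: [0.4, 2.6, 0.8]
grip_width: 0.0004
yaw 89.89 Mz [ 0.51  -0.116 -0.002] F [0.4 2.2 2.1] T6 0.018 q6 -1.301 pos [0.5688 0.2719 0.0589] gw 0.0002 39.7
```

```bash
python3 -m creep '[[[-1.5,0,0],0,0],[[-1.5,0,0],0,0]]'; python3 k.py;  python3 -m creep '[[[-1,0,0],0,0]]'; python3 k.py
```

```text
time: 39.9
position: [0.5688, 0.269, 0.0588]
tool_rot: [0.5, 0.5, -0.499, -0.5]
ft_force: [-0.8, 2.8, 2.2]
grip_width: 0.0002
yaw 89.9 Mz [ 0.515 -0.181  0.053] F [-0.6  1.5  2.2] T6 0.022 q6 -1.305 pos [0.5688 0.2686 0.0588] gw 0.0001 39.95
time: 40.05
position: [0.5688, 0.2678, 0.0588]
tool_rot: [0.501, 0.5, -0.499, -0.5]
ft_force: [-0.2, 2.9, 2.8]
grip_width: 0.0003
yaw 89.89 Mz [ 0.543 -0.165  0.029] F [-0.5  1.6  2.2] T6 0.026 q6 -1.307 pos [0.5688 0.2677 0.0588] gw 0.0003 40.1
```

```bash
python3 -m creep '[[[-1,0,0],0,0]]'; python3 k.py
```

```text
time: 40.2
position: [0.5689, 0.2677, 0.0588]
tool_rot: [-0.5, -0.5, 0.499, 0.501]
ft_force: [0.7, 7.2, 1.9]
grip_width: 0.0005
yaw 89.85 Mz [ 1.103 -0.13   0.042] F [0.3 6.7 3. ] T6 0.047 q6 -1.308 pos [0.5689 0.2677 0.0588] gw -0.0 40.25
```

```bash
python3 -m creep '[[[-1,0,0],0,0],[[-0.3,0,0],0,0]]'; python3 k.py
```

```text
time: 40.45
position: [0.5689, 0.2676, 0.0588]
tool_rot: [-0.5, -0.501, 0.498, 0.501]
ft_force: [-1.7, 10.1, 1.5]
grip_width: 0.0003
yaw 89.83 Mz [ 1.594 -0.159  0.087] F [-0.6  9.9  2.1] T6 0.069 q6 -1.31 pos [0.5688 0.2677 0.0588] gw 0.0007 40.5
```

```bash
python3 -m creep '[[[4,0,0],0,0],[[4,0,0],0,0],[[0,-25,0],0,0.2],[[0,-25,0],0,0.4],[[31,0,-33],-0.12,0.5],[[0,0,0],-0.14,0.5],[[0,0,0],-0.14,0.5],[[0,0,0],-0.14,0.5]]' 15; python3 -m creep '[[[0,0,0],-0.14,0.5],[[0,0,0],-0.14,0.5],[[0,0,0],-0.132,0.5],[[0,0,0],0,0.5]]'; python3 - <<'E'
from rig import robot
from h import *
c=robot.camera("wrist"); save(c,"wrist21.pkl"); crop(c,"pics/wrist21.png",100,0,540,400,1.5)
o=robot.get_obs(); print(o["q"].round(3),o["position"].round(4)); print(R.from_quat(o["tool_rot"]).as_matrix().round(3),o["grip_width"])
print(towards(o,np.array([.6017,.3067,.032])-o["position"]).round(1),o["time"])
E
```

```text
time: 41.3
position: [0.6011, 0.3036, 0.1078]
tool_rot: [-0.347, -0.615, 0.617, 0.347]
ft_force: [0.2, -0.4, -0.6]
grip_width: 0.039
time: 41.7
position: [0.6011, 0.3035, 0.1079]
tool_rot: [-0.216, -0.673, 0.674, 0.216]
ft_force: [-0.3, 0.3, 1.0]
grip_width: 0.0435
[ 3.020e-01  7.240e-01  1.393e+00 -1.000e-03  1.026e+00 -2.215e+00] [0.6012 0.3037 0.108 ]
[[-0.812 -0.001 -0.584]
 [ 0.584 -0.001 -0.812]
 [ 0.    -1.     0.002]] 0.043398171824185955
[ 1.3 76.  -2.9] 41.75
```

View pics/wrist21.png

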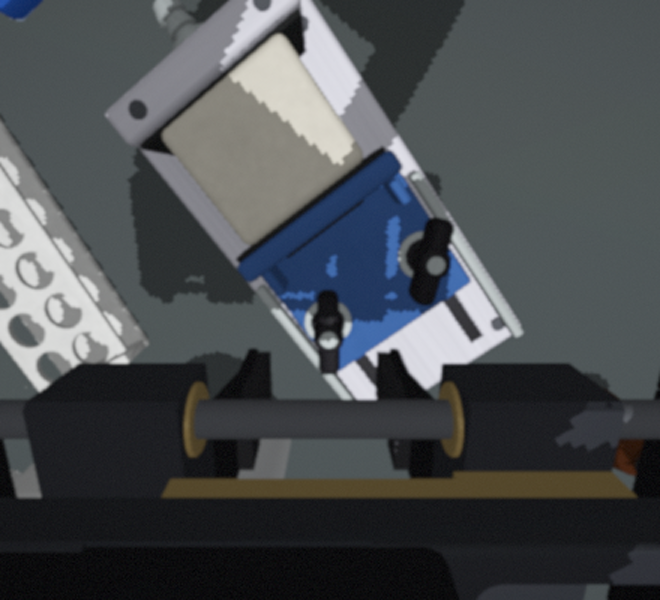

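```bash
python3 -m creep '[[[0,30,-2.9],0,0.5],[[0,30,0],0,0.5],[[0,15,0],0,0.5],[[0,0,0],0,0.5],[[0,0,0],0,0.5]]' 20; python3 k.py;  python3 -m creep '[[[0,0,0],0,0.3],[[0,0,0],0,0.1],[[0,0,0],0,0.05],[[0,0,0],0,0.05]]'; python3 k.py
```

```text
time: 42.25
position: [0.6036, 0.3066, 0.0338]
tool_rot: [-0.216, -0.673, 0.673, 0.216]
ft_force: [-0.6, 0.1, 0.7]
grip_width: 0.0437
yaw 144.4 Mz [ 0.111 -0.113 -0.022] F [ 0.6  0.3 -0.2] T6 0.006 q6 -2.215 pos [0.6042 0.3069 0.0347] gw 0.0434 42.3
time: 42.7
position: [0.6035, 0.3067, 0.0341]
tool_rot: [0.216, 0.673, -0.673, -0.216]
ft_force: [-0.3, 0.4, 1.1]
grip_width: 0.0195
yaw 144.39 Mz [1.392 1.026 0.077] F [-7.1  7.2  5.3] T6 0.067 q6 -2.215 pos [0.6027 0.3072 0.034 ] gw 0.0154 42.75
```

```bash
python3 -m creep '[[[0.7,0,0],0,0.05],[[0,0,0],0,0.05]]'; python3 k.py; python3 -m creep '[[[0,0,0],0.07,0.05]]'; python3 k.py; python3 -m creep '[[[0,0,0],0.07,0.05]]'; python3 k.py
```

```text
time: 42.95
position: [0.6013, 0.3082, 0.034]
tool_rot: [0.215, 0.674, -0.673, -0.217]
ft_force: [-4.4, 3.6, 4.5]
grip_width: 0.0118
yaw 144.43 Mz [0.855 0.629 0.008] F [-4.3  2.8  4.7] T6 0.012 q6 -2.215 pos [0.6013 0.3083 0.034 ] gw 0.0121 43.0
time: 43.1
position: [0.6012, 0.3083, 0.034]
tool_rot: [0.239, 0.665, -0.665, -0.241]
ft_force: [-3.3, 4.5, 3.7]
grip_width: 0.0116
yaw 140.14 Mz [0.874 0.631 0.03 ] F [-3.7  4.8  4.1] T6 0.14 q6 -2.14 pos [0.6012 0.3083 0.034 ] gw 0.0117 43.15
time: 43.25
position: [0.6012, 0.3083, 0.034]
tool_rot: [0.262, 0.656, -0.656, -0.264]
ft_force: [-4.6, 4.4, 4.6]
grip_width: 0.0119
yaw 136.13 Mz [0.874 0.637 0.028] F [-5.2  4.3  4.6] T6 0.147 q6 -2.07 pos [0.6012 0.3083 0.034 ] gw 0.0116 43.3
```

```bash
python3 -m creep '[[[0,0,0],0.08,0.05]]'; python3 k.py; python3 -m creep '[[[0,0,0],0.08,0.05]]'; python3 k.py; python3 -m creep '[[[0,0,0],0.08,0.05]]'; python3 k.py
```

```text
time: 43.4
position: [0.6012, 0.3084, 0.034]
tool_rot: [0.288, 0.645, -0.645, -0.29]
ft_force: [-4.5, 4.0, 4.1]
grip_width: 0.0121
yaw 131.55 Mz [0.991 0.666 0.313] F [-4.3  4.5  3.8] T6 0.453 q6 -1.99 pos [0.6012 0.3084 0.034 ] gw 0.0121 43.45
time: 43.55
position: [0.6011, 0.3082, 0.034]
tool_rot: [-0.313, -0.633, 0.634, 0.315]
ft_force: [-4.5, 3.4, 4.9]
grip_width: 0.013
yaw 127.05 Mz [0.841 0.66  0.555] F [-4.5  3.5  5. ] T6 0.672 q6 -1.911 pos [0.601  0.3082 0.034 ] gw 0.0129 43.6
time: 43.7
position: [0.6007, 0.3079, 0.0339]
tool_rot: [-0.338, -0.62, 0.621, 0.34]
ft_force: [-4.4, 2.9, 5.7]
grip_width: 0.0141
yaw 122.52 Mz [0.713 0.723 0.683] F [-5.   3.3  4.6] T6 0.796 q6 -1.831 pos [0.6007 0.3079 0.034 ] gw 0.0141 43.75
```

```bash
python3 -m creep '[[[0,0,0],-0.14,0.05],[[0,0,0],0,0.3],[[0,0,0],0,0.5],[[0,0,0],0,0.5],[[0,-30,0],0,0.5],[[0,-43,0],0,0.5],[[21,0,26],0,0.5],[[21,0,26],0,0.5]]'; python3 -m creep '[[[0,0,0],0,0.5],[[0,0,0],0,0.5]]'; python3 - <<'E'
from rig import robot
from h import *
c=robot.camera("wrist"); save(c,"wrist22.pkl"); crop(c,"pics/wrist22.png",100,0,540,400,1.5)
o=robot.get_obs(); print(o["q"].round(3),o["position"].round(4)); print(R.from_quat(o["tool_rot"]).as_matrix().round(3),o["grip_width"])
print(towards(o,np.array([.534,.3067,.032])-o["position"]).round(1),o["time"])
E
```

```text
time: 44.55
position: [0.5379, 0.3048, 0.1083]
tool_rot: [0.297, 0.644, -0.641, -0.294]
ft_force: [-2.1, 0.5, -1.3]
grip_width: 0.0432
time: 44.75
position: [0.536, 0.3048, 0.1067]
tool_rot: [0.295, 0.643, -0.643, -0.295]
ft_force: [-0.2, -0.3, -0.1]
grip_width: 0.0435
[ 3.360e-01  6.620e-01  1.550e+00 -1.000e-03  9.270e-01 -1.944e+00] [0.5372 0.305  0.1068]
[[-0.652  0.002 -0.759]
 [ 0.759  0.    -0.652]
 [-0.001 -1.    -0.002]] 0.04314156569637265
[ 3.4 74.8  1.4] 44.8
```

View pics/wrist22.png

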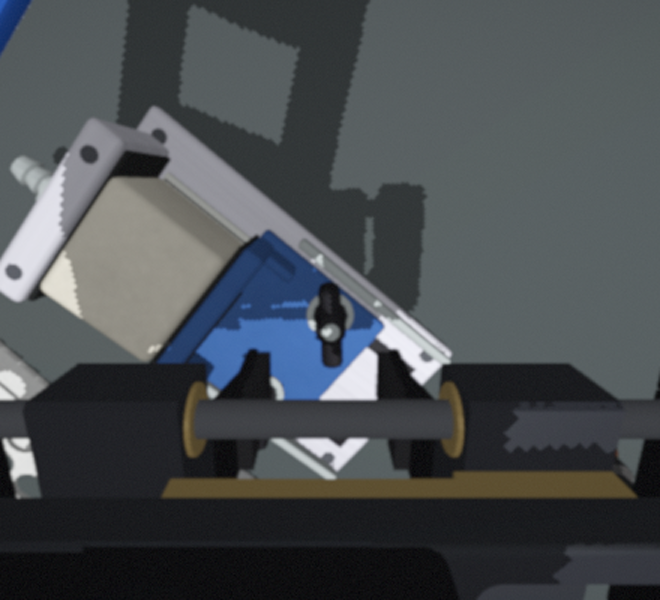

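```bash
python3 -m creep '[[[2,30,1.4],0,0.5],[[0,30,0],0,0.5],[[0,14.5,0],0,0.5],[[0,0,0],0,0.5],[[0,0,0],0,0.5]]' 20; python3 k.py;  python3 -m creep '[[[0,0,0],0,0.3],[[0,0,0],0,0.1],[[0,0,0],0,0.05],[[0,0,0],0,0.05],[[0,0,0],0,0.05]]'; python3 k.py
```

```text
time: 45.3
position: [0.5347, 0.3057, 0.0322]
tool_rot: [0.295, 0.643, -0.642, -0.295]
ft_force: [-0.3, 1.0, 1.1]
grip_width: 0.0436
yaw 130.67 Mz [ 0.169 -0.115 -0.054] F [0.3 0.1 0.6] T6 0.001 q6 -1.942 pos [0.535  0.3059 0.0329] gw 0.0435 45.35
time: 45.85
position: [0.5326, 0.3069, 0.0324]
tool_rot: [0.295, 0.643, -0.642, -0.296]
ft_force: [-0.4, 1.9, 3.8]
grip_width: 0.0124
yaw 130.68 Mz [0.847 0.295 0.268] F [-2.8  4.9  3.1] T6 0.278 q6 -1.943 pos [0.5326 0.3068 0.0324] gw 0.0124 45.9
```

```bash
python3 -m creep '[[[0,0,0],-0.1,0.05],[[0,0,0],-0.1,0.05],[[0,0,0],-0.1,0.05]]'; python3 k.py;  python3 -m creep '[[[0,0,0],0.1,0.05],[[0,0,0],0.1,0.05],[[0,0,0],0.07,0.05]]'; python3 k.py; python3 -m creep '[[[0,0,0],0.07,0.05]]'; python3 k.py
```

```text
time: 46.2
position: [0.533, 0.3067, 0.0324]
tool_rot: [0.194, 0.68, -0.679, -0.195]
ft_force: [-0.5, 2.4, 2.6]
grip_width: 0.0119
yaw 148.24 Mz [0.821 0.322 0.034] F [-1.6  3.1  3.3] T6 -0.147 q6 -2.249 pos [0.5331 0.3067 0.0325] gw 0.0122 46.25
time: 46.55
position: [0.5328, 0.3069, 0.0324]
tool_rot: [0.287, 0.647, -0.646, -0.288]
ft_force: [-2.1, 4.8, 3.1]
grip_width: 0.0122
yaw 132.03 Mz [0.959 0.302 0.252] F [-2.7  4.9  2.2] T6 0.465 q6 -1.966 pos [0.5328 0.3069 0.0324] gw 0.0117 46.6
time: 46.7
position: [0.5327, 0.3068, 0.0324]
tool_rot: [0.308, 0.637, -0.636, -0.309]
ft_force: [-2.2, 4.4, 2.4]
grip_width: 0.0125
yaw 128.13 Mz [0.958 0.358 0.598] F [-2.3  4.9  1.9] T6 0.674 q6 -1.897 pos [0.5327 0.3068 0.0325] gw 0.013 46.75
```

```bash
python3 -m creep '[[[0,0,0],0.08,0.05]]'; python3 k.py;python3 -m creep '[[[0,0,0],0.06,0.05]]'; python3 k.py
```

```text
time: 46.85
position: [0.5324, 0.3065, 0.0324]
tool_rot: [-0.333, -0.623, 0.624, 0.334]
ft_force: [-3.7, 2.3, 4.0]
grip_width: 0.0141
yaw 123.57 Mz [0.817 0.484 0.593] F [-3.2  5.   4.6] T6 0.711 q6 -1.817 pos [0.5324 0.3065 0.0324] gw 0.0139 46.9
time: 47.0
position: [0.5321, 0.3063, 0.0324]
tool_rot: [-0.351, -0.613, 0.614, 0.352]
ft_force: [-4.3, 3.1, 3.6]
grip_width: 0.015
yaw 120.28 Mz [0.75  0.566 0.681] F [-3.3  3.2  4. ] T6 0.783 q6 -1.76 pos [0.5321 0.3063 0.0324] gw 0.0153 47.05
```

Stop felt at about the same wing angle (≈42°) on both. Release, rise, and check.

```bash
python3 -m creep '[[[0,0,0],-0.14,0.05],[[0,0,0],0,0.3],[[0,0,0],0,0.5],[[0,0,0],0,0.5],[[0,-30,0],0,0.5],[[0,-45,0],0,0.5],[[0,-45,0],0,0.5],[[0,-45,0],0,0.5]]'; python3 -m creep '[[[0,0,25],0,0.5],[[0,0,25],0,0.5],[[0,0,0],0,0.5],[[0,0,0],0,0.5]]'; python3 - <<'E'
from rig import robot
from h import *
for n in("wrist","scene","top"):
    c=robot.camera(n); save(c,n+"23.pkl")
    crop(c,f"pics/{n}23.png",*((100,0,540,400,1.5) if n=="wrist" else (200,190,320,290,6) if n=="scene" else (190,150,300,225,7)))
o=robot.get_obs(); print(o["position"].round(4),o["ft_force"].round(1),o["time"])
E
```

```text
time: 47.85
position: [0.5335, 0.305, 0.1983]
tool_rot: [-0.308, -0.636, 0.637, 0.308]
ft_force: [1.7, 0.5, -1.3]
grip_width: 0.043
time: 48.25
position: [0.4946, 0.2742, 0.1973]
tool_rot: [0.308, 0.637, -0.636, -0.308]
ft_force: [0.6, 0.0, -1.0]
grip_width: 0.0431
[0.4954 0.2748 0.1969] [-0.2 -0.2  0.5] 48.4
```

View pics/wrist23.png

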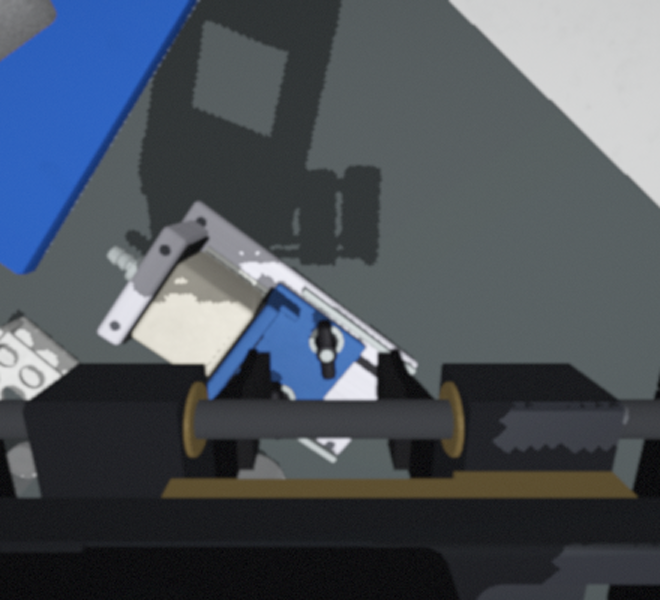

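View pics/scene23.png

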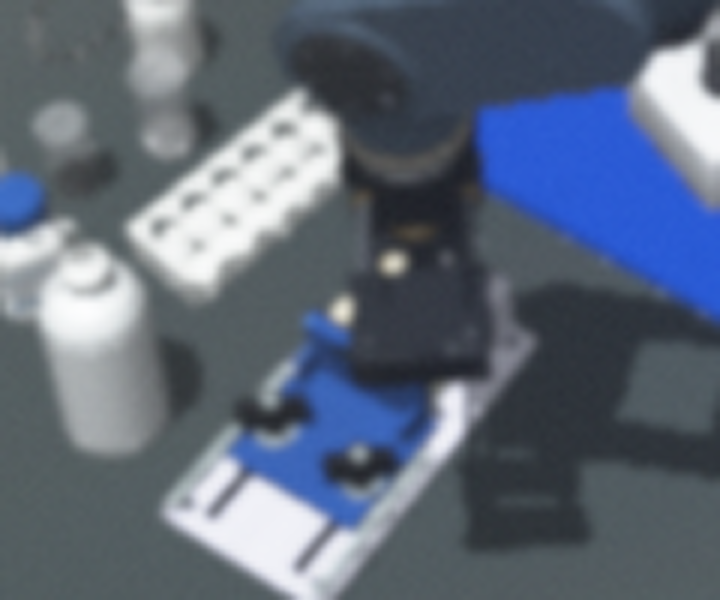

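View pics/top23.png

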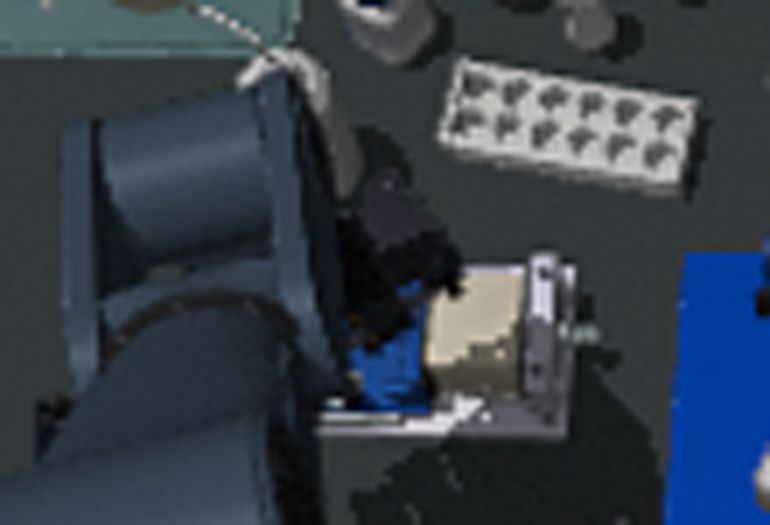

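```bash
python3 -m creep '[[[-10,-20,40],0,0.5],[[-10,-20,40],0,0.5],[[-20,0,20],0,0.5],[[-20,0,20],0,0.5],[[0,0,0],0,0.5],[[0,0,0],0,0.5]]'; python3 - <<'E'
from rig import robot
from h import *
for n in("wrist","scene","top"):
    c=robot.camera(n); save(c,n+"24.pkl")
    crop(c,f"pics/{n}24.png",*((100,0,540,400,1.5) if n=="wrist" else (220,190,310,290,6) if n=="scene" else (190,150,300,225,7)))
o=robot.get_obs(); print(o["position"].round(4),o["ft_force"].round(1),o["time"])
E
```

```text
time: 49.0
position: [0.4384, 0.153, 0.2371]
tool_rot: [0.308, 0.637, -0.636, -0.308]
ft_force: [-0.0, 0.1, 1.1]
grip_width: 0.0434
[0.4381 0.1538 0.2369] [-0.2 -0.5  0.1] 49.15
```

View pics/wrist24.png

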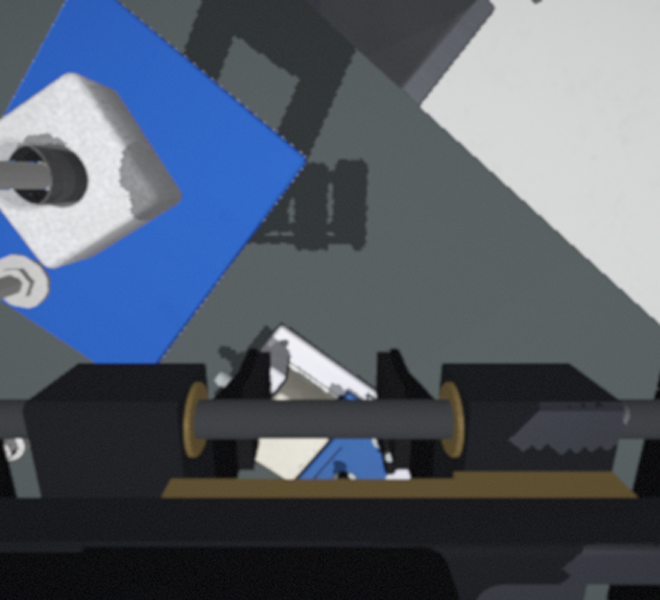

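View pics/scene24.png

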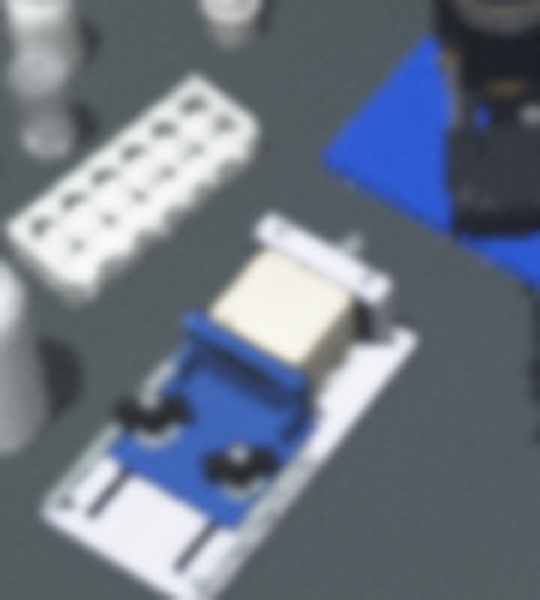

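View pics/top24.png

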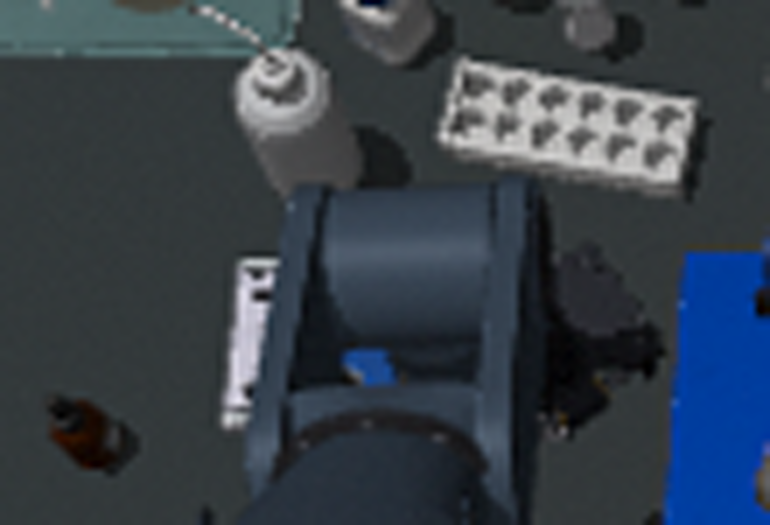

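```bash
python3 - <<'E'
from rig import robot
print(robot.hand_in(), robot.get_obs()["time"])
E
```

```text
the job is handed in; nothing more can be done
the job is handed in; nothing more can be done
```

The dry mould is clamped against the stop with both wing knobs turned to their end stops. I handed the job in at about 49 s of robot time.

- **Finding the dry mould:** I lifted the middle mould (about 4.1 N, damp) and the far one (about 2.4 N, so roughly 0.25 kg and dry). The near mould I never touched, taking it as the second damp one. The middle mould is back in its berth.
- **Placing:** I put the dry mould down in front of the clamp and regripped it across its 68 mm width. It went between the bed lines, bore towards the stop, about 0.5 mm off centre in my last measurement before release.
- **Seating:** The jaw stopped and the force rose sharply to about 10–11 N, so I left it there.
- **Mishap:** While I was gripping the far knob at an angle, after the near knob was tight, the jaw slid back about 8 mm. I pushed it up again and it stopped at the same position with about 10 N. Then I tightened the far knob, and loosened the near one by about 0.3 rad and retightened it.
- **Last checks:** Both knobs stopped at the same wing angle, about 42°, with a clear rise in torque. The final pictures show no gap between stop, mould and jaw, and the robot clear of everything. I did not push the jaw again after the final tightening, and I did not take a last picture of the rack.

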